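# Refit the spice rack's retaining bar and press its D-bore knob home

## Task

Refit the spice rack: lay the aluminium retaining bar across the rack's two saddles so that the D-shaft stands up through the bar's window, and let go of it. Then turn the red knob so that its bore matches the D-shaft, push it onto the shaft and on down against the spring until its skirt is down on the bar, and finish while still holding it pressed down there, so that I can do up the grub screw; do not let go. Leave the two jars, the dish and the honey dipper where they are.

Things in the scene. Friction and masses are not known exactly. Their poses are not given: they have to be found in the camera images.
- rack: Chrome rack, fixed. Origin: centre of the underside of its base, on a glass shelf whose top is at z = 12 mm. x = the way the shaft's flat faces, y = from saddle to saddle, z up. Base plate 70 (x) x 230 (y) x 8 mm high; at the centre a round pedestal, 25 mm diameter, top 52 mm above the origin, carries the D-shaft; posts with the two saddles at y = -85 and +85 mm.
- seat_mid (a point): Point on the rack's axis level with the two saddle seats, 60 mm above the rack's origin; rack's axes. Each saddle is 20 mm long (y), its seat lying between two cheeks, inner faces 50 mm apart in x; the cheeks rise 8 mm above the seat, then flare outwards to 17 mm above it (70 mm over their tops). The bar laid home has its centre 7 mm and its top 14 mm above this point.
- bar_center (a point): Loose aluminium bar, 44 wide (x) x 220 long (y) x 14 mm thick (z), about 0.16 kg, lying flat on the glass at the start. The point is its centre, half-way up. A window 28 (x) x 36 mm (y) goes right through its middle, for the shaft; two 8 mm rails remain beside it, so it can be gripped across its 44 mm width at the middle. The same after a half turn.
- shaft_top (a point): Centre of the top of the upright brass D-shaft (orange tip); rack's axes. Diameter 18 mm, one flat 4.5 mm from the axis, facing +x. The last 3 mm are 1.2 mm slimmer all round. At rest this point is 98 mm above the rack's origin, 24 mm above the top of the laid bar. The shaft cannot turn; it gives way downwards against a spring.
- shaft (a joint): How far the D-shaft is pushed down, in m: 0 at rest, stop at 0.010. Spring: 2.4 N at first movement, 1.2 N more for each mm. With the knob fully on the shaft and its skirt on the bar it reads about 0.006 (9.6 N).
- knob_center (a point): Loose red knob, about 0.08 kg, standing on the glass, bore down. The point is on its axis, half-way up: 25 mm above the underside. Round skirt 52 mm diameter, 24 mm high; on it a grip bar 46 long (knob's x) x 14 thick (knob's y) x 26 mm high (24 to 50 mm above the underside).
- knob_bore (a point): Centre of the knob's flat underside, mouth of its D-shaped bore: 18 mm deep, 21 mm diameter, flat 6 mm from the axis on the knob's +x side (1.5 mm clearance all round the shaft). It goes on when the knob's +x points along the rack's +x, within about 8 degrees; its end then rests on the shaft's top. With the skirt on the laid bar this point is 74 mm above the rack's origin.
- knob_mark (a point): Outer end of the white stripe on top of the knob's grip bar, 23 mm from the axis along the knob's +x: the side on which the bore has its flat.
- jar_a: Bystander: hexagonal glass jar with red filling and gold lid, 55 mm across, 77 mm high; origin at the centre of its underside.
- jar_b: Bystander: hexagonal glass jar with yellow filling and gold lid, 55 mm across, 77 mm high; origin at the centre of its underside.
- dish: Bystander: small turquoise ceramic dish, 84 mm across, 24 mm high; origin at the centre of its underside.
- dipper: Bystander: wooden honey dipper lying on the glass beyond the rack, 140 mm long (its y), head 22 mm thick; origin under its middle.
Mind the look-alikes: they are no part of the job. Of the things shaped like the part that bears knob_center, the red one is meant. What is shaped like the part that bears bar_center but purple is not meant.

How it is judged (in metres and radians):
On the way, in this order (a step that is already met when the one before it is completed fails the run):
1. the bar lies home on both saddles, the shaft up through its window, and is let go (x of bar_center in the frame of rack between -0.005 and 0.005 m and y of bar_center in the frame of rack between -0.009 and 0.009 m and z of bar_center in the frame of rack between 0.064 and 0.0695 m and angle between the y axis of bar_center and the y axis of rack, either way round below 0.08 rad and contact force between bar and rack above 0.3 N and contact force between the fingers and bar below 0.2 N), for 0.3 s.
2. the knob is keyed onto the D-shaft (x of bar_center in the frame of rack between -0.005 and 0.005 m and y of bar_center in the frame of rack between -0.009 and 0.009 m and z of bar_center in the frame of rack between 0.064 and 0.0695 m and angle between the y axis of bar_center and the y axis of rack, either way round below 0.08 rad and contact force between bar and rack above 0.3 N and x of knob_center in the frame of rack between -0.004 and 0.004 m and y of knob_center in the frame of rack between -0.004 and 0.004 m and angle between the z axis of knob_center and the z axis of rack, either way round below 0.1 rad and angle between the x axis of knob_center and the x axis of rack, either way round below 0.4 rad and x of knob_mark in the frame of rack above 0.015 m and z of knob_center in the frame of rack below 0.11 m), for 0.1 s.
At the end, for the whole second after the job is handed in: Bar flat on both saddles (within 5 mm across, 9 mm along, 0.08 rad), not touched by the fingers; knob keyed upright on the D-shaft within 4 mm of its axis, its skirt on the bar or within 2.5 mm of it, shaft pushed down 3.8 to 7.8 mm, fingers still pressing the knob (over 2 N) (all of step 1 and x of knob_center in the frame of rack between -0.004 and 0.004 m and y of knob_center in the frame of rack between -0.004 and 0.004 m and angle between the z axis of knob_center and the z axis of rack, either way round below 0.1 rad and angle between the x axis of knob_center and the x axis of rack, either way round below 0.4 rad and x of knob_mark in the frame of rack above 0.015 m and z of knob_center in the frame of rack between 0.096 and 0.1015 m and value of joint shaft between 0.0038 and 0.0078 m and contact force between the fingers and knob above 2 N); the arm keeps its last pose, push and grip.
It fails at once if the red hexagonal jar is moved more than 25 mm or tipped (distance of jar_a from where it was at the start of the episode above 0.025 m or angle between jar_a's own z axis and vertical above 0.4 rad).
It fails at once if the yellow hexagonal jar is moved more than 25 mm or tipped (distance of jar_b from where it was at the start of the episode above 0.025 m or angle between jar_b's own z axis and vertical above 0.4 rad).
It fails at once if the turquoise dish is moved more than 25 mm or tipped (distance of dish from where it was at the start of the episode above 0.025 m or angle between dish's own z axis and vertical above 0.4 rad).
It fails at once if the honey dipper is moved more than 25 mm or tipped (distance of dipper from where it was at the start of the episode above 0.025 m or angle between dipper's own z axis and vertical above 0.4 rad).
It also fails if it takes over 64 s, if anything falls off the work surface, if the arm or the gripper's body presses on something with over 40 N, if the wrist force passes 120 N, or if a joint passes its speed limit or range.

## Robot

A 6-joint arm with a two-finger parallel gripper is mounted at the origin on the work surface. World frame = base frame: x ahead of the robot, y to its left, z up, the work surface at z = 0. Lengths are in m, angles in degrees, forces in N, time in s.
With the tool pointing down it reaches from about 0.325 to 0.75 m from the base axis. Payload 7.6 kg.
Tool frame: the origin (TCP) lies between the finger pads; the fingertips stand 8 mm ahead of it and the grasp point (between the pads) lies 11 mm behind it; z points along the fingers, x is the direction in which the jaws open and shut, and the axes are right-handed (so a half turn about z gives the same grasp; the last joint's range is limited). The gripper opens to 85 mm and grips with 20 to 120 N. Pads are 22 mm wide; open, the fingers measure 114 mm over their backs; the gripper's body (76 mm by 85 mm) begins 54 mm behind the grasp point. The pads swing forward as they close: fully open they stand 13 mm farther back than shut.
Start: joints at [-80.346, 2.991, 80.254, -0, 96.75, -4.028], TCP at [0.124, -0.51, 0.239] pointing down, gripper open.
Joint ranges: [-166.34, 166.34], [-52.06, 124.39], [6.96, 135.62], [-60.46, 240.46], [14.63, 156.25], [-167.68, 167.68]. Speed limits (degrees/s): [147.25, 147.25, 172.46, 180, 180, 180].

## Interface

Orientations are given as a 3x3 rotation matrix whose columns are the frame's x, y, z axes.
In Python, from bench import env gives the robot as it stands.
- The arm moves only by the tool apply_moves, never from a script. Its argument "rows" is a list that holds one entry, the list of rows, each a list of 5 numbers: the closure, from -1 (fully open) to 1 (shut), then the shift along the tool's x, y, z in cm, then the turn about the tool's z in rad. A call has 1 to 20 rows; each row shifts and turns the commanded pose from where the row before left it, along the tool's axes as they then stand; what a row does not reach is not made up. A row lasts 1/10 s, in which the tool goes at most 50 mm and 8.59 degrees, less where a joint would pass 70% of its speed; a pose out of reach is approached as far as the arm can. A call is refused whole if a number of a shift passes 5 or a number of a turn 0.15, either way. A call with a gripper value outside its range is refused whole. The fingers move at their own pace and stop on an object; the grip force is fixed at half the most. Time passes only in rows, so rows that do not move let the fingers close. It gives the time, the measured TCP pose, the force and the opening at its end, in the units of the state.
- env.get_state(): the state, without advancing time (a new reading comes with each control period).
- env.read_camera(name): name is "side" or "top" or "wrist"; returns the picture (384x512x3 uint8, blue, green, red); there is no depth.
- env.calibration(name): a dict with "fx", "fy", "cx", "cy" (pixels), "R" (3x3) and "t" (3): a world point X has camera coordinates R X + t. Camera axes: x right, y down, z forward; pixel columns grow to the right and rows downward; lengths in m; the calibration is good to about 2 mm. A picture is of the moment at which its call begins: read the wrist's pose just before it. calibration takes no time and is no camera call; for the wrist camera it gives the pose at the moment of the call.
- env.sign_off(): hands the job in, once; it reports no verdict.
Trained networks look in the newest picture that a camera, given by its name, has taken for a name from the list of things; names that differ only in an ending like _2 or _b are one class to them, and where a whole thing is asked for, a point or a joint stands for the part that bears it (a point fixed in the world has none). Each returns a list of dicts, best first, with "confidence" (0 to 1); they miss things now and then, are a little off and sometimes report something else, mostly with a low value. They report only what shows in the picture. A call takes as long as a camera call. They do not tell look-alikes from the thing itself.
- env.masks_of(camera, thing): "mask" (384x512 bool, what is visible of it) and "bbox" ([left, top, width, height] in pixels, round what is visible of it).
- env.landmark_of(camera, thing): "location" ([column, row] in pixels: a listed point, or the origin of a listed thing).
The state is a dict: "t": time; "joint_pos": joint angles; "joint_velocities": joint speeds; "effort": joint torques, N m; "position": TCP position; "ee_rot": TCP orientation; "force": force on the tool from outside, world axes, zero at the start; "moment": the same for the moment, N m; "opening": finger opening in m.
Only numpy, scipy, OpenCV 4.12 (cv2) and the standard library are available. Lean on these libraries where they do the work, as an engineer would, in place of code of your own. Each camera call takes 0.05 s, during which the arm holds its last target.

## Working session

There is one attempt and no reset: what is moved stays moved. The work goes in short steps, Python scripts to look and compute and a tool call to move; the robot and the scene stay as the last step left them, time stands still between calls to the robot, and variables do not carry over. Pictures are saved under pics/ and viewed, and the job is handed in when it is done.

Besides the shell and the picture viewer there is one more tool, called after "Request:" as name(argument=value, ...), one argument or row to a line, values as JSON. apply_moves: Moves the arm, as the interface text tells. Its arguments: {"type":"object","properties":{"rows":{"type":"array","items":{"type":"array","items":{"type":"array","items":{"type":"number"}}}}},"required":["rows"]}

```bash
ls; mkdir -p pics
python3 - <<'E'
from bench import env
import cv2, numpy as np
s=env.get_state()
print({k:np.round(v,3).tolist() for k,v in s.items()})
for c in ("side","top","wrist"):
    im=env.read_camera(c); cv2.imwrite(f"pics/a_{c}.png",im)
    k=env.calibration(c); print(c,{a:np.round(b,3).tolist() for a,b in k.items()})
E
```

```text
pics
{'t': 0.0, 'joint_pos': [-80.343, 3.029, 80.315, 0.002, 96.751, -4.027], 'joint_velocities': [0.075, -0.03, -0.012, -0.04, -0.018, -0.053], 'effort': [0.0, -38.167, -36.019, -0.0, 0.006, 0.0], 'position': [0.124, -0.51, 0.238], 'ee_rot': [[0.237, -0.972, -0.0], [-0.972, -0.237, 0.002], [-0.002, -0.0, -1.0]], 'force': [-0.044, 0.71, 0.214], 'moment': [-0.044, -0.004, 0.002], 'opening': 0.085}
side {'fx': 475.729, 'fy': 475.729, 'cx': 258.765, 'cy': 185.641, 'R': [[-0.859, -0.512, -0.009], [-0.334, 0.573, -0.749], [0.388, -0.64, -0.663]], 't': [0.43, 0.215, 1.12]}
top {'fx': 371.373, 'fy': 371.373, 'cx': 256.447, 'cy': 189.474, 'R': [[0.001, -1.0, 0.007], [-0.977, -0.003, -0.215], [0.215, -0.007, -0.977]], 't': [-0.01, 0.521, 1.235]}
wrist {'fx': 271.207, 'fy': 271.207, 'cx': 255.812, 'cy': 188.137, 'R': [[0.236, -0.972, -0.001], [-0.923, -0.225, 0.312], [-0.304, -0.073, -0.95]], 't': [-0.526, -0.039, 0.379]}
```

View pics/a_side.png

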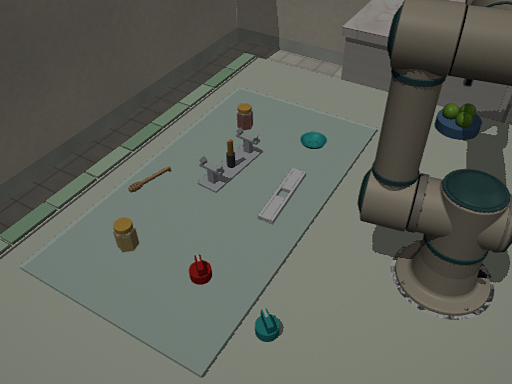

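View pics/a_top.png

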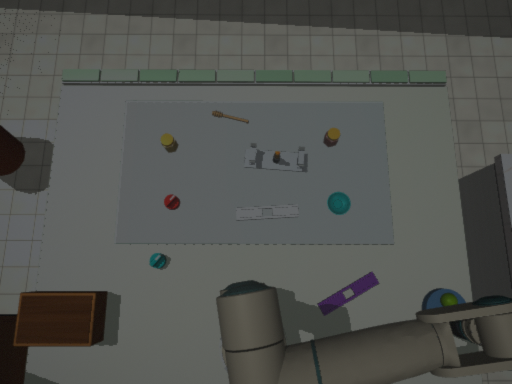

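View pics/a_wrist.png

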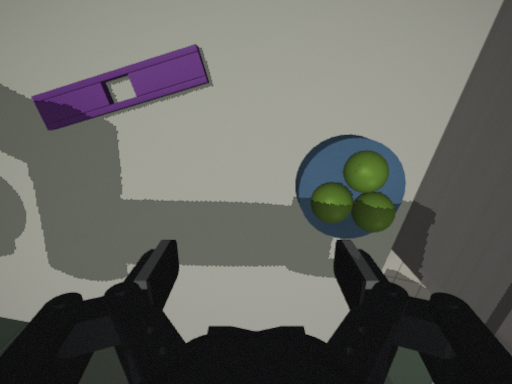

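Side picture: the aluminium bar is at (283,195), the rack at (231,160) with the shaft tip near (230,142), and the red knob at (200,270). There is also a teal knob at (267,326). 
Top picture: the aluminium bar is at (267,212) and the look-alike purple bar at (348,293). The red knob is at (172,202) and the look-alike teal knob at (158,261). 
I choose the aluminium bar and the red knob, and measure them next.

```bash
cat > h.py <<'E'
from bench import env
import cv2, numpy as np
from scipy.optimize import least_squares
def proj(k,X):
    X=np.atleast_2d(X); c=X@np.array(k["R"]).T+np.array(k["t"])
    return np.c_[k["fx"]*c[:,0]/c[:,2]+k["cx"],k["fy"]*c[:,1]/c[:,2]+k["cy"]]
def plane(k,px,z):
    R=np.array(k["R"]);t=np.array(k["t"])
    d=R.T@np.array([(px[0]-k["cx"])/k["fx"],(px[1]-k["cy"])/k["fy"],1]); o=-R.T@t
    return o+d*(z-o[2])/d[2]
def tri(obs):
    f=lambda X:np.concatenate([proj(k,X)[0]-p for k,p in obs])
    r=least_squares(f,[.5,0,.05]); return r.x,np.abs(r.fun).max()
def crop(im,c,h,s,name):
    x,y=map(int,c); a=im[max(0,y-h):y+h,max(0,x-h):x+h]
    cv2.imwrite(name,cv2.resize(a,None,fx=s,fy=s,interpolation=cv2.INTER_CUBIC))
E
python3 - <<'E'
from h import *
zs=dict(rack=.012,seat_mid=.072,bar_center=.019,shaft_top=.110,knob_center=.037,knob_bore=.012,knob_mark=.062,jar_a=.012,jar_b=.012,dish=.012,dipper=.012)
ims={c:env.read_camera(c) for c in("side","top")}
K={c:env.calibration(c) for c in ims}
for n,z in zs.items():
    for c in ims:
        r=env.landmark_of(c,n)
        print(n,c,[(np.round(q["location"],1).tolist(),round(q["confidence"],2),np.round(plane(K[c],q["location"],z),4)[:2].tolist()) for q in r[:3]])
crop(ims["top"],(267,180),50,6,"pics/b_top.png")
crop(ims["side"],(250,175),60,6,"pics/b_side.png")
crop(ims["side"],(200,268),30,10,"pics/b_knob.png")
E
```

```text
rack side [([231.3, 167.6], 0.91, [0.6428, -0.079])]
rack top [([274.5, 159.3], 0.86, [0.645, -0.0751])]
seat_mid side [([230.1, 152.4], 0.64, [0.641, -0.0751])]
seat_mid top [([324.6, 141.4], 0.16, [0.6933, -0.2498])]
bar_center side [([279.0, 195.8], 0.95, [0.4572, -0.0356])]
bar_center top [([269.3, 212.4], 0.83, [0.447, -0.0545]), ([348.6, 294.5], 0.76, [0.1675, -0.3208]), ([227.0, 117.0], 0.52, [0.8072, 0.1016])]
shaft_top side [([128.1, 247.9], 0.54, [0.6168, 0.3678]), ([230.6, 139.5], 0.4, [0.644, -0.0856])]
shaft_top top [([276.6, 149.6], 0.45, [0.6494, -0.0769])]
knob_center side [([200.9, 269.1], 0.64, [0.4829, 0.2903]), ([268.7, 321.0], 0.58, [0.28, 0.3295])]
knob_center top [([173.3, 199.8], 0.7, [0.4879, 0.2826]), ([156.4, 258.9], 0.54, [0.2841, 0.3297])]
knob_bore side [([268.3, 328.9], 0.94, [0.279, 0.3326]), ([201.4, 274.2], 0.57, [0.4867, 0.2869])]
knob_bore top [([170.7, 201.7], 0.63, [0.4858, 0.2971]), ([156.6, 259.9], 0.57, [0.2815, 0.3352])]
knob_mark side [([200.5, 254.2], 0.63, [0.4956, 0.2706])]
knob_mark top [([170.1, 196.0], 0.58, [0.4964, 0.2888]), ([158.4, 254.6], 0.49, [0.2973, 0.3174])]
jar_a side [([245.4, 125.0], 0.97, [0.7247, -0.2891]), ([128.5, 246.5], 0.9, [0.6941, 0.3089])]
jar_a top [([167.4, 147.4], 0.77, [0.6893, 0.3196]), ([326.4, 139.8], 0.71, [0.7213, -0.2687])]
jar_b side [([245.4, 125.0], 0.97, [0.7247, -0.2891]), ([128.5, 246.5], 0.9, [0.6941, 0.3089])]
jar_b top [([167.4, 147.4], 0.77, [0.6893, 0.3196]), ([326.4, 139.8], 0.71, [0.7213, -0.2687])]
dish side [([313.3, 146.6], 0.54, [0.4779, -0.2944])]
dish top [([336.0, 205.3], 0.86, [0.4743, -0.2934])]
dipper side [([150.3, 183.8], 0.5, [0.8032, 0.0988]), ([233.3, 141.1], 0.45, [0.7102, -0.1933])]
dipper top [([227.8, 118.4], 0.53, [0.8046, 0.0991]), ([277.3, 150.6], 0.43, [0.6785, -0.0857]), ([326.7, 140.8], 0.38, [0.7173, -0.2697])]
```

View pics/b_top.png

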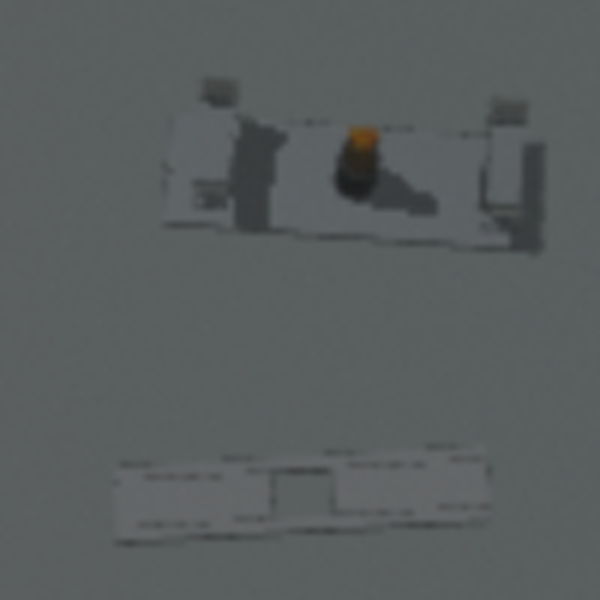

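View pics/b_side.png

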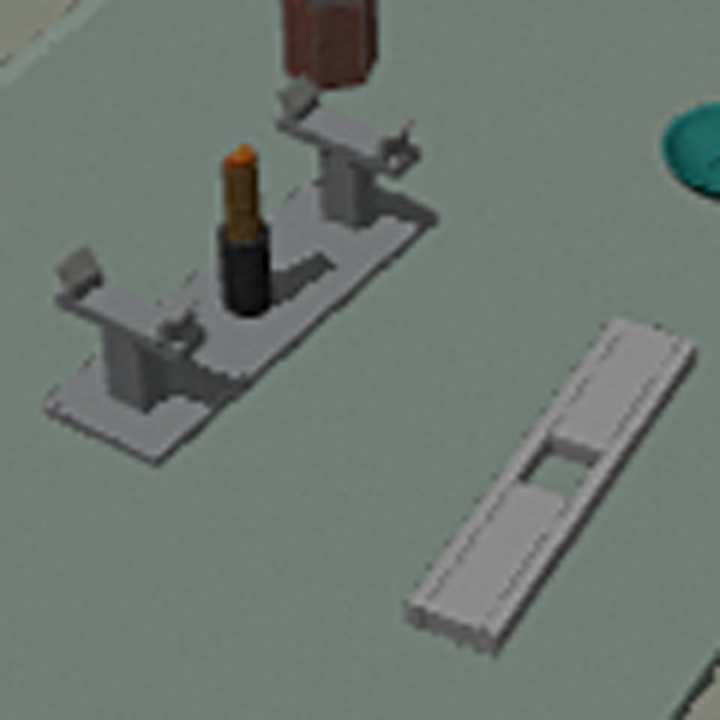

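View pics/b_knob.png

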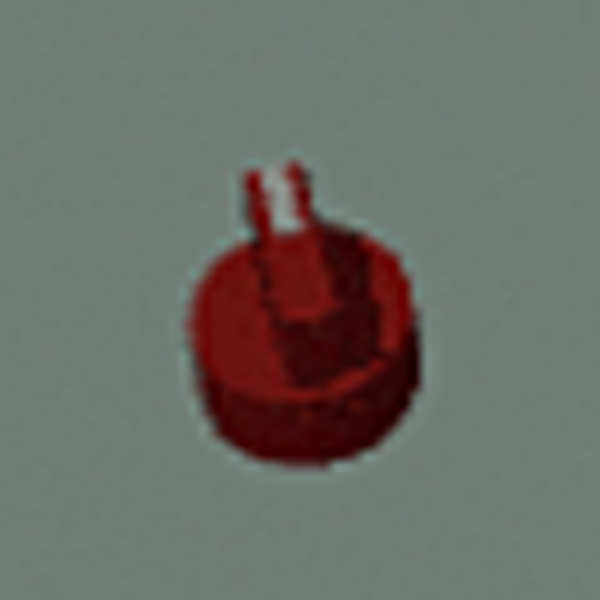

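Crops: the bar lies flat with its window at top (267,212), about 3° off world y. The rack is at top (275,159). The white mark on the red knob is on its far side in the side view, at (200,254). Which way the shaft's flat faces is not yet known, so I plan a close wrist look.

```bash
cat >> h.py <<'E'
def wpose():
    s=env.get_state(); return np.array(s["position"]),np.array(s["ee_rot"]),env.calibration("wrist")
def camtool():
    p,Rt,k=wpose(); R=np.array(k["R"]);t=np.array(k["t"])
    return Rt.T@(-R.T@t-p), R@Rt   # cam centre in tool, R cam<-tool
def virt(p,yaw):
    c=np.array(CT);Rc=np.array(RCT); cy,sy=np.cos(np.radians(yaw)),np.sin(np.radians(yaw))
    Rt=np.array([[cy,sy,0],[sy,-cy,0],[0,0,-1.]])
    R=Rc@Rt.T; C=np.array(p)+Rt@c
    k=dict(env.calibration("wrist")); k["R"]=R;k["t"]=-R@C; return k
def rows(p,yaw,zfirst=None):
    """total shift needed in tool axes (cm) at present heading and turn (rad)"""
    s=env.get_state(); d=np.array(p)-s["position"]; Rt=np.array(s["ee_rot"])
    y0=np.degrees(np.arctan2(Rt[1,0],Rt[0,0])); turn=-np.radians((yaw-y0+180)%360-180)
    cy,sy=np.cos(np.radians(yaw)),np.sin(np.radians(yaw)); Rn=np.array([[cy,sy,0],[sy,-cy,0],[0,0,-1.]])
    print("world d cm",np.round(d*100,2),"yaw now",round(y0,2)," tool shift now-heading",np.round(Rt.T@d*100,2),"at new heading",np.round(Rn.T@d*100,2),"turn rad",round(turn,4))
E
python3 - <<'E'
from h import *
c,R=camtool(); print(c,R)
open("h.py","a").write(f"CT={c.tolist()}\nRCT={R.tolist()}\n")
E
python3 - <<'E'
from h import *
for p,y in [((.55,.05,.3),0),((.62,.0,.26),0),((.58,-.02,.25),0),((.53,-.02,.25),0)]:
    k=virt(p,y); print(p,[(n,np.round(proj(k,X)[0]).tolist()) for n,X in dict(sh=(.647,-.077,.11),s1=(.645,.01,.072),s2=(.645,-.162,.072),bar=(.452,-.045,.026),b1=(.452,.06,.026),b2=(.452,-.15,.026)).items()])
rows((.55,0.02,.28),0)
E
```

```text
[ 0.00114562 -0.08115353 -0.13325536] [[ 9.99999905e-01  2.69146093e-04 -3.43183423e-04]
 [-3.62910123e-04  9.49919455e-01 -3.12494635e-01]
 [ 2.41889900e-04  3.12494730e-01  9.49919462e-01]]
(0.55, 0.05, 0.3) [('sh', [326.0, 259.0]), ('s1', [323.0, 190.0]), ('s2', [314.0, 291.0]), ('bar', [195.0, 213.0]), ('b1', [190.0, 149.0]), ('b2', [199.0, 268.0])]
(0.62, 0.0, 0.26) [('sh', [278.0, 241.0]), ('s1', [275.0, 161.0]), ('s2', [273.0, 281.0]), ('bar', [138.0, 192.0]), ('b1', [127.0, 116.0]), ('b2', [147.0, 256.0])]
(0.58, -0.02, 0.25) [('sh', [315.0, 229.0]), ('s1', [311.0, 146.0]), ('s2', [303.0, 273.0]), ('bar', [162.0, 180.0]), ('b1', [153.0, 100.0]), ('b2', [169.0, 248.0])]
(0.53, -0.02, 0.25) [('sh', [360.0, 229.0]), ('s1', [355.0, 146.0]), ('s2', [340.0, 273.0]), ('bar', [198.0, 180.0]), ('b1', [193.0, 100.0]), ('b2', [203.0, 248.0])]
world d cm [42.58 53.01  4.07] yaw now -76.32  tool shift now-heading [-41.44 -53.91  -4.07] at new heading [ 42.58 -53.01  -4.07] turn rad -1.332
```

Request:
apply_moves(
  rows=[
    [[-1,-2.1,-3.3,-0.07,0],[-1,-2.1,-3.3,-0.07,0],[-1,-2.1,-3.3,-0.07,0],[-1,-2.1,-3.3,-0.07,0],[-1,-2.1,-3.3,-0.07,0],[-1,-2.1,-3.3,-0.07,0],[-1,-2.1,-3.3,-0.07,0],[-1,-2.1,-3.3,-0.07,0],[-1,-2.1,-3.3,-0.07,0],[-1,-2.1,-3.3,-0.07,0],[-1,-2.1,-3.3,-0.07,0],[-1,-2.1,-3.3,-0.07,0],[-1,-2.1,-3.3,-0.07,0],[-1,-2.1,-3.3,-0.07,0],[-1,-2.1,-3.3,-0.07,0],[-1,-2.1,-3.3,-0.07,0]],
  ],
)

```text
t: 2.95
position: [0.5587, -0.0574, 0.2505]
ee_rot: [[0.237, -0.972, 0.0], [-0.972, -0.237, -0.0], [0.0, -0.0, -1.0]]
force: [0.3, -0.9, 0.1]
opening: 0.0854
```

Request:
apply_moves(
  rows=[
    [[-1,0,0,0,-0.148],[-1,0,0,0,-0.148],[-1,0,0,0,-0.148],[-1,0,0,0,-0.148],[-1,0,0,0,-0.148],[-1,0,0,0,-0.148],[-1,0,0,0,-0.148],[-1,0,0,0,-0.148],[-1,0,0,0,-0.148],[-1,0,0,0,0],[-1,0,0,0,0]],
  ],
)

```text
t: 4.05
position: [0.5577, -0.0588, 0.2505]
ee_rot: [[1.0, -0.004, -0.0], [-0.004, -1.0, -0.0], [-0.0, 0.0, -1.0]]
force: [-0.7, -0.3, -0.0]
opening: 0.0859
```

Run:
```python
from h import *
p,Rt,k=wpose(); print(p,np.round(Rt,3).tolist())
im=env.read_camera("wrist"); cv2.imwrite("pics/c_wrist.png",im)
for n,z in dict(rack=.012,seat_mid=.072,bar_center=.019,shaft_top=.110).items():
    r=env.landmark_of("wrist",n)
    print(n,[(np.round(q["location"],1).tolist(),round(q["confidence"],2),np.round(plane(k,q["location"],z),4)[:2].tolist()) for q in r[:3]])
x,y=map(int,proj(k,(.647,-.077,.11))[0]); print(x,y,env.get_state()["t"])
crop(im,(x,y),32,9,"pics/c_shaft.png")
```

```text
[ 0.55774247 -0.05877084  0.25045045] [[1.0, -0.004, -0.0], [-0.004, -1.0, -0.0], [-0.0, 0.0, -1.0]]
rack [([312.9, 175.3], 0.98, [0.64, -0.083])]
seat_mid [([327.4, 185.6], 0.62, [0.6452, -0.0793]), ([357.2, 287.2], 0.55, [0.6977, -0.2263])]
bar_center [([31.1, 310.0], 0.95, [0.1845, -0.3111]), ([177.2, 151.5], 0.73, [0.4524, -0.0468])]
shaft_top [([333.7, 198.8], 0.68, [0.6427, -0.082])]
338 194 4.3
```

View pics/c_wrist.png

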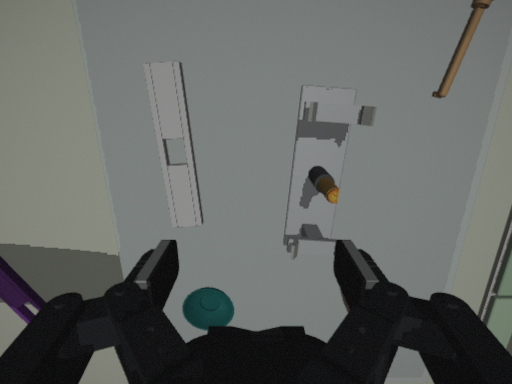

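View pics/c_shaft.png

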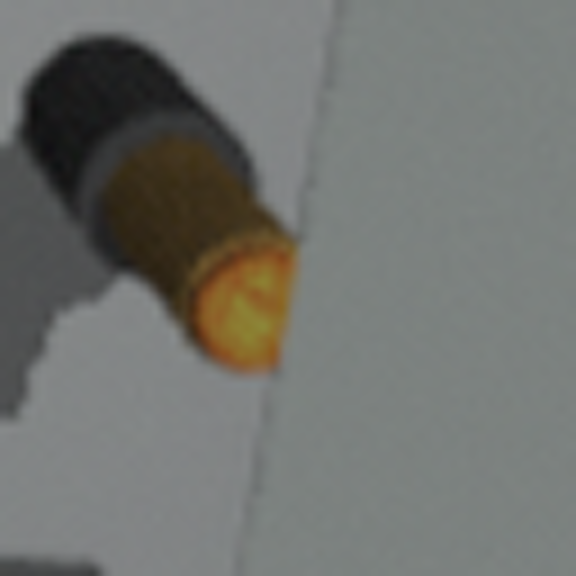

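Wrist picture: the bar's window is at (177,151), the base's corners are at (303,86) and (356,88), and the shaft tip is at (333,198). The shaft's flat is on its right-hand side, so the rack's +x is about world +x. Next I fit the yaws of the bar and the rack.

```bash
cat > fit.py <<'E'
from h import *
# outline models
def boxc(L,W,z):  # corners
    return np.array([[W/2,L/2,z],[-W/2,L/2,z],[-W/2,-L/2,z],[W/2,-L/2,z]])
def place(P,x,y,yaw):
    c,s=np.cos(yaw),np.sin(yaw); return np.c_[x+c*P[:,0]-s*P[:,1],y+s*P[:,0]+c*P[:,1],P[:,2]]
E
python3 - <<'E'
from fit import *
p,Rt,k=wpose()
im=env.read_camera("wrist"); m=env.masks_of("wrist","bar_center"); mr=env.masks_of("wrist","rack")
print([(round(q["confidence"],2),q["bbox"]) for q in m],[(round(q["confidence"],2),q["bbox"]) for q in mr])
from scipy.optimize import minimize
def hullmask(P,k):
    z=np.zeros((384,512),np.uint8); h=cv2.convexHull(np.round(proj(k,P)*16).astype(np.int32)); cv2.fillConvexPoly(z,h,255,lineType=cv2.LINE_AA,shift=4); return z/255.
bm=[q for q in m if abs(q["bbox"][0]-145)<20]
if bm:
    M=np.array(bm[0]["mask"],np.uint8); M=cv2.morphologyEx(M,cv2.MORPH_CLOSE,np.ones((31,31)))
    B=np.r_[boxc(.22,.044,.012),boxc(.22,.044,.026)]
    f=lambda q:np.abs(hullmask(place(B,*q),k)-M).sum()
    r=minimize(f,[.452,-.047,.03],method="Nelder-Mead",options=dict(initial_simplex=[[.452,-.047,.03],[.458,-.047,.03],[.452,-.04,.03],[.452,-.047,.08]],xatol=1e-4,fatol=.1))
    print("bar",r.x,np.degrees(r.x[2]),r.fun,M.sum())
    cv2.imwrite("pics/d_m.png",M*255)
# rack: lines from picture, plane z=.020
for a in [(303,86),(356,88),(330,232)]: print(a,plane(k,a,.020))
s=cv2.resize(im[60:260,100:400],None,fx=2.6,fy=2.6,interpolation=cv2.INTER_CUBIC); cv2.imwrite("pics/d_w.png",s)
# top cam
kt=env.calibration("top")
for a in [(217+163/6,130+227/6),(217+520/6,130+249/6)]: print("top",plane(kt,a,.012))
E
```

```text
[(0.98, [142.4, 62.5, 62.5, 167.7]), (0.81, [0.0, 253.9, 44.2, 72.0]), (0.53, [317.0, 175.3, 23.6, 28.2])] [(0.91, [283.9, 86.9, 91.0, 172.6])]
bar [ 0.45132484 -0.04737494  0.05787633] 3.3160694358231866 413.03137254901964 5797
(303, 86) [0.61838766 0.03574278 0.02      ]
(356, 88) [0.68524735 0.0332772  0.02      ]
(330, 232) [ 0.66945575 -0.16835226  0.02      ]
top [0.61210468 0.03592832 0.012     ]
top [ 0.59899941 -0.18099219  0.012     ]
```

View pics/d_w.png

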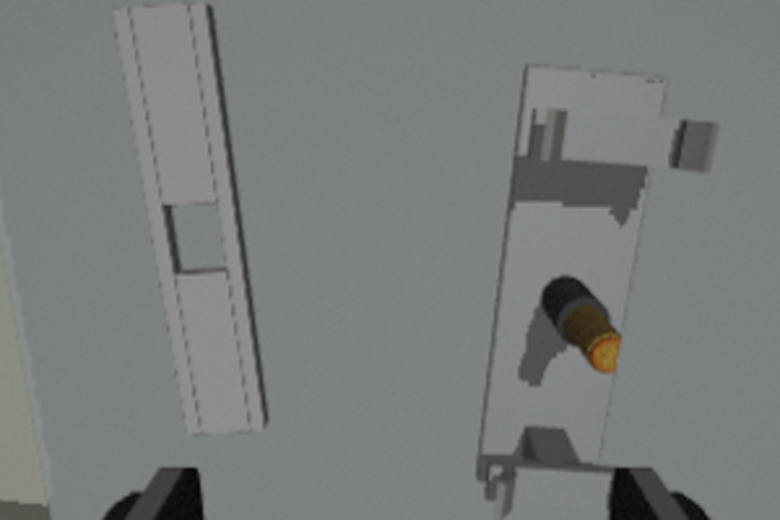

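```bash
cat > fr.py <<'E'
from fit import *
kw=env.calibration("wrist");kt=env.calibration("top");ks=env.calibration("side")
def fitpts(obs,x0):
    def f(q): return np.concatenate([(proj(k,place(np.array([P],float),*q))[0]-px) for k,P,px in obs])
    r=least_squares(f,x0,loss="soft_l1"); return r.x,f(r.x).reshape(-1,2)
E
python3 - <<'E'
from fr import *
W=lambda u,v:np.array([100+u/2.6,60+v/2.6]); T=lambda u,v:np.array([217+u/6,130+v/6]); S=lambda u,v:np.array([190+u/6,115+v/6])
rw=[(kw,(-.035,.115,.020),W(527,66)),(kw,(.035,.115,.020),W(664,76)),(kw,(0,0,.110),(334.7,196))]
rt=[(kt,(-.035,.115,.014),T(163,227)),(kt,(-.035,-.115,.014),T(540,251)),(kt,(-.035,.115,.020),T(172,113)+0*1) if 0 else (kt,(0,0,.110),T(363,138))]
rs=[(ks,(-.035,.115,.018),S(157,464)),(ks,(.035,.115,.020),S(48,406)),(ks,(-.035,-.115,.020),S(436,215)),(ks,(0,0,.110),S(240,153))]
for n,o in dict(w=rw,t=rt,s=rs,all=rw+rt+rs).items():
    q,e=fitpts(o,[.645,-.078,-.08]); print("rack",n,np.round(q[:2],4),round(np.degrees(q[2]),2),np.round(e,1).tolist())
bw=[(kw,(-.022,.11,.026),W(115,10)),(kw,(.022,.11,.026),W(207,3)),(kw,(-.022,-.11,.026),W(190,434)),(kw,(.022,-.11,.026),W(264,427)),(kw,(-.014,.018,.026),W(163,205)),(kw,(.014,.018,.026),W(217,203)),(kw,(-.014,-.018,.026),W(177,273)),(kw,(.014,-.018,.026),W(227,270))]
bs=[(ks,(-.022,.11,.026),S(492,638)),(ks,(.022,.11,.026),S(407,606)),(ks,(-.022,-.11,.026),S(694,345)),(ks,(.022,-.11,.026),S(617,320))]
bt=[(kt,(.022,.11,.026),T(115,465)),(kt,(.022,-.11,.026),T(488,447)),(kt,(-.022,.11,.026),T(117,542)),(kt,(-.022,-.11,.026),T(490,522))]
for n,o in dict(w=bw,t=bt,s=bs,all=bw+bt+bs).items():
    q,e=fitpts(o,[.45,-.047,.06]); print("bar",n,np.round(q[:2],4),round(np.degrees(q[2]),2),np.round(e,1).tolist())
E
```

```text
rack w [ 0.6436 -0.08  ] -3.91 [[-1.1, -0.5], [1.5, -0.3], [-0.1, 1.3]]
rack t [ 0.6386 -0.0804] -3.54 [[-0.2, 0.2], [0.0, 0.2], [0.1, -0.4]]
rack s [ 0.6416 -0.0785] -3.79 [[0.4, 0.1], [-0.8, -0.1], [0.4, -0.7], [-0.1, 0.5]]
rack all [ 0.6427 -0.0799] -3.97 [[-1.7, -0.6], [0.8, -0.4], [-0.9, 1.2], [-0.4, -1.1], [-0.2, -0.7], [-0.0, -1.5], [0.2, -0.4], [-0.9, -0.6], [0.4, -1.0], [-0.1, 0.2]]
bar w [ 0.4523 -0.0464] 3.43 [[-0.8, -1.2], [0.1, -1.0], [-0.9, 0.5], [0.6, 1.6], [0.2, 0.1], [0.6, -0.4], [-0.7, 0.7], [0.6, 0.6]]
bar t [ 0.4462 -0.0478] 3.02 [[-0.2, 0.2], [-0.2, 0.1], [-0.0, -0.3], [0.5, -0.1]]
bar s [ 0.4493 -0.0438] 3.25 [[0.4, 0.1], [-0.5, -0.1], [0.6, 0.0], [-0.5, -0.2]]
bar all [ 0.4517 -0.0465] 3.33 [[-1.0, -1.2], [-0.1, -0.9], [-1.4, 0.5], [0.1, 1.6], [-0.2, 0.1], [0.3, -0.4], [-1.1, 0.7], [0.2, 0.7], [-0.6, -1.2], [-0.6, -1.6], [-0.4, -1.7], [0.1, -1.8], [0.2, -0.8], [-0.8, -1.0], [0.2, -0.8], [-0.8, -1.0]]
```

The fits agree on the angles: bar yaw about +3.4° and rack yaw about -3.9°. Positions agree within 2-6 mm between cameras. I use the wrist fit (bar 0.452, -0.0465; rack 0.643, -0.080).

Request:
apply_moves(
  rows=[
    [[-1,0,0,0,-0.063],[-1,-2.6,-0.46,2.5,0],[-1,-2.6,-0.46,2.5,0],[-1,-2.6,-0.46,2.5,0],[-1,-2.6,-0.46,2.5,0],[-1,0,0,2.5,0],[-1,0,0,2.5,0],[-1,0,0,2.0,0],[-1,0,0,1.0,0],[-1,0,0,0,0],[-1,0,0,0,0]],
  ],
)

```text
t: 5.55
position: [0.4533, -0.0471, 0.0713]
ee_rot: [[0.998, 0.063, 0.001], [0.063, -0.998, -0.0], [0.001, 0.0, -1.0]]
force: [0.3, 0.3, 0.7]
opening: 0.0856
```

Run:
```python
from h import *
p,Rt,k=wpose()
im=env.read_camera("wrist"); cv2.imwrite("pics/e_w.png",im)
r=env.landmark_of("wrist","bar_center")
print([(np.round(q["location"],1).tolist(),round(q["confidence"],2),np.round(plane(k,q["location"],.019),4)[:2].tolist()) for q in r[:3]])
rows((.452,-.0465,.0205),3.4)
```

```text
[]
world d cm [-0.16  0.06 -5.13] yaw now 3.61  tool shift now-heading [-0.17 -0.08  5.13] at new heading [-0.16 -0.07  5.13] turn rad 0.0036
```

View pics/e_w.png

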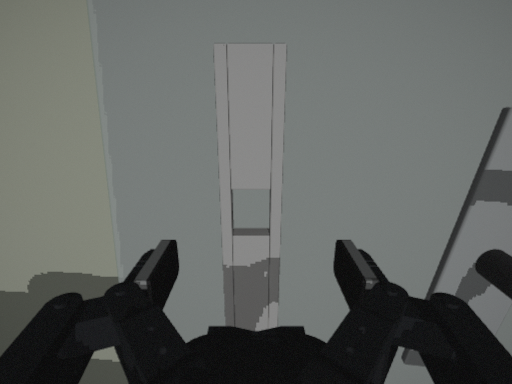

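The bar runs straight up the picture with its window at about (251,212), slightly left of the tool's middle at column 256.

Run:
```python
from h import *
p,Rt,k=wpose()
for a in [(252,189),(251,236),(250,45)]: print(plane(k,a,.026), Rt.T@(plane(k,a,.026)-p)*100)
```

```text
[ 0.45090911 -0.02756247  0.026     ] [-0.16045524 -1.97217008  4.57852487]
[ 0.45230205 -0.06411401  0.026     ] [-0.25131637  1.68450825  4.58078093]
[0.4444959  0.06205496 0.026     ] [ -0.23688513 -10.95650406   4.57230075]
```

Request:
apply_moves(
  rows=[
    [[-1,-0.2,-0.1,1.5,0],[-1,0,0,1.5,0],[-1,0,0,1.0,0],[-1,0,0,0.7,0],[-1,0,0,0.3,0],[-1,0,0,0,0],[-1,0,0,0,0],[1,0,0,0,0],[1,0,0,0,0],[1,0,0,0,0],[1,0,0,0,0],[1,0,0,0,0],[1,0,0,0,0],[1,0,0,0,0]],
  ],
)

```text
t: 7.05
position: [0.4512, -0.0462, 0.0211]
ee_rot: [[0.998, 0.063, 0.001], [0.063, -0.998, -0.0], [0.001, 0.0, -1.0]]
force: [-0.7, 0.2, 6.0]
opening: 0.0426
```

Request:
apply_moves(
  rows=[
    [[1,0,0,-0.5,0],[1,0,0,-1.5,0],[1,0,0,-2.5,0],[1,0,0,-3.0,0],[1,0,0,-3.0,0],[1,0,0,-3.0,0],[1,0,0,-1.0,0],[1,0,0,0,0.131],[1,0,0,0,0],[1,0,0,0,0]],
  ],
)

```text
t: 8.05
position: [0.4501, -0.046, 0.1641]
ee_rot: [[0.998, -0.065, -0.002], [-0.065, -0.998, 0.0], [-0.002, -0.0, -1.0]]
force: [-0.1, -0.3, -1.5]
opening: 0.0421
```

Run:
```python
from h import *
p,Rt,k=wpose()
im=env.read_camera("wrist"); cv2.imwrite("pics/f_w.png",im)
im=env.read_camera("side"); crop(im,(270,170),70,5,"pics/f_s.png")
rows((.6436,-.080,.16),-3.9)
```

```text
world d cm [19.33 -3.4  -0.44] yaw now -3.77  tool shift now-heading [19.51  2.12  0.41] at new heading [19.52  2.08  0.44] turn rad 0.0024
```

View pics/f_w.png

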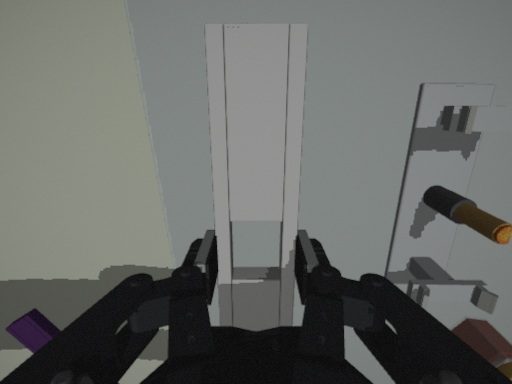

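View pics/f_s.png

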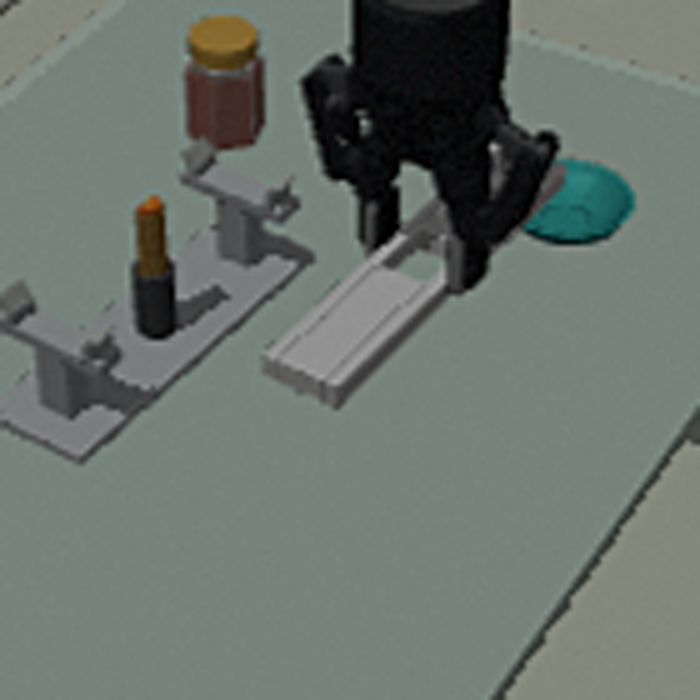

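The bar is held straight across the jaws, with its underside at about z = 0.155, clear of the shaft. I carry it over the rack.

Request:
apply_moves(
  rows=[
    [[1,1.5,0.2,0,0],[1,3.0,0.3,0,0],[1,3.0,0.3,0,0],[1,3.0,0.3,0,0],[1,3.0,0.3,0,0],[1,3.0,0.3,0,0],[1,2.0,0.2,0,0],[1,1.0,0.2,0,0],[1,0,0,0,0],[1,0,0,0,0]],
  ],
)

```text
t: 9.15
position: [0.6434, -0.0802, 0.1646]
ee_rot: [[0.998, -0.067, -0.002], [-0.067, -0.998, 0.0], [-0.002, -0.0, -1.0]]
force: [-0.9, -0.4, -1.5]
opening: 0.0421
```

Run:
```python
from h import *
p,Rt,k=wpose()
im=env.read_camera("wrist"); cv2.imwrite("pics/g_w.png",im)
im=env.read_camera("side"); crop(im,(230,150),60,6,"pics/g_s.png")
im=env.read_camera("top"); crop(im,(275,155),45,8,"pics/g_t.png")
rows((.6436,-.080,.16),-3.9)
```

```text
world d cm [ 0.03  0.01 -0.55] yaw now -3.87  tool shift now-heading [ 0.03 -0.01  0.55] at new heading [ 0.03 -0.01  0.55] turn rad 0.0005
```

View pics/g_w.png

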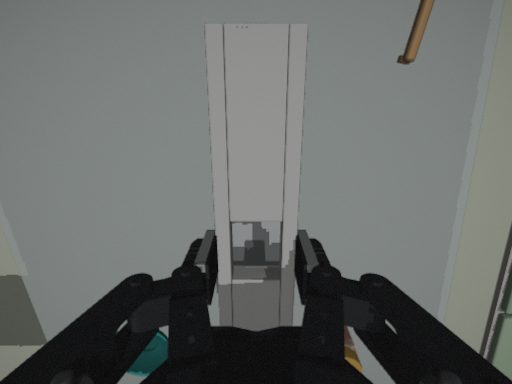

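View pics/g_s.png

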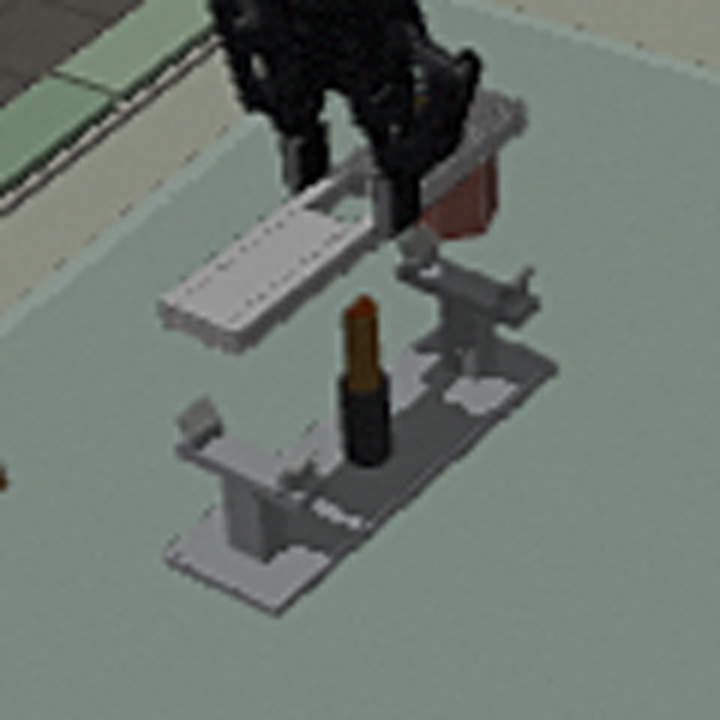

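View pics/g_t.png

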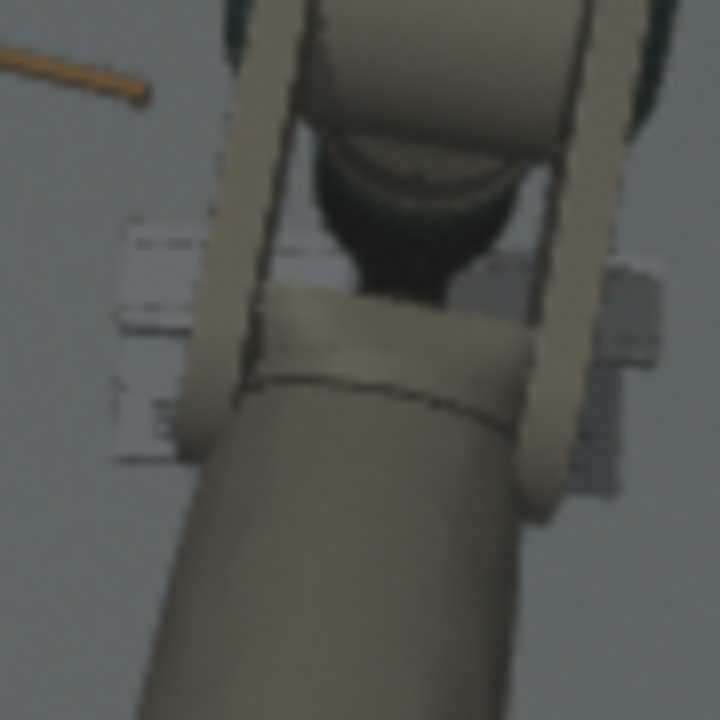

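Side crop: the bar (corners at crop (160,305), (240,335) and (523,108)) hangs above the rack (shaft tip at crop (362,303)). I compare both in this one camera so that its bias cancels.

Run:
```python
from fr import *
S=lambda u,v:np.array([170+u/6,90+v/6])
rs=[(ks,(-.035,.115,.018),S(277,612)),(ks,(.035,.115,.020),S(165,556)),(ks,(-.035,-.115,.020),S(557,368)),(ks,(0,0,.110),S(362,303))]
q,e=fitpts(rs,[.64,-.08,-.08]); print("rack",np.round(q[:2],4),np.degrees(q[2]),np.round(e,1).tolist()); R=q
bs=[(ks,(-.022,.11,.1695),S(239,333)),(ks,(.022,.11,.1695),S(160,301)),(ks,(-.022,-.11,.1695),S(525,104)),(ks,(-.022,.11,.1555),S(239,352))]
q,e=fitpts(bs,[.64,-.08,-.08]); print("bar",np.round(q[:2],4),np.degrees(q[2]),np.round(e,1).tolist())
# vertical check: projected bar z free
print("TCP",env.get_state()["position"])
```

```text
rack [ 0.6413 -0.0786] -4.220613691657882 [[0.2, 0.3], [-0.4, -0.2], [0.5, -1.0], [-0.3, 0.6]]
bar [ 0.6447 -0.081 ] -3.4439418424574963 [[-0.2, -0.2], [-0.1, -0.4], [0.0, -0.2], [0.2, 1.0]]
TCP [ 0.64333994 -0.08012387  0.16553182]
```

Request:
apply_moves(
  rows=[
    [[1,-0.15,-0.1,1.0,0],[1,0,0,1.5,0],[1,0,0,1.0,0],[1,0,0,0.5,0],[1,0,0,0,0],[1,0,0,0,0]],
  ],
)

```text
t: 9.9
position: [0.6426, -0.0792, 0.1257]
ee_rot: [[0.998, -0.068, 0.0], [-0.068, -0.998, -0.0], [0.0, 0.0, -1.0]]
force: [0.2, 0.1, -2.0]
opening: 0.0424
```

Run:
```python
from h import *
p,Rt,k=wpose(); print(p)
im=env.read_camera("wrist"); cv2.imwrite("pics/h_w.png",cv2.resize(im[150:350,180:340],None,fx=4,fy=3,interpolation=cv2.INTER_CUBIC))
im=env.read_camera("side"); crop(im,(230,150),50,7,"pics/h_s.png")
```

```text
[ 0.64255519 -0.07924056  0.12565643]
```

View pics/h_w.png

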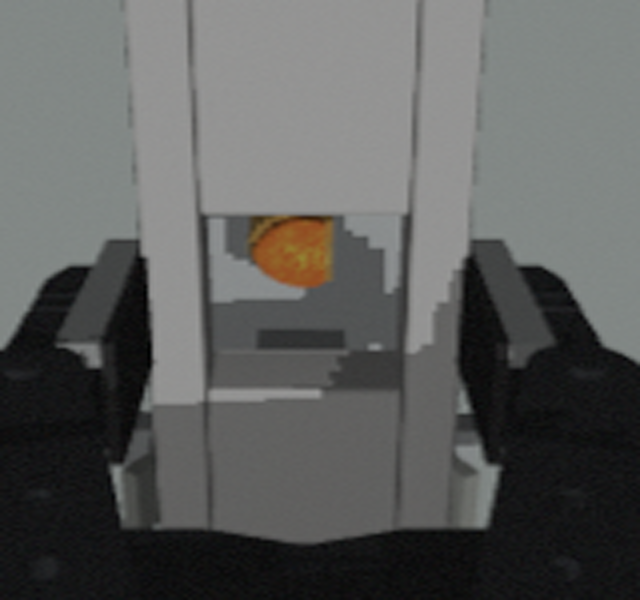

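View pics/h_s.png

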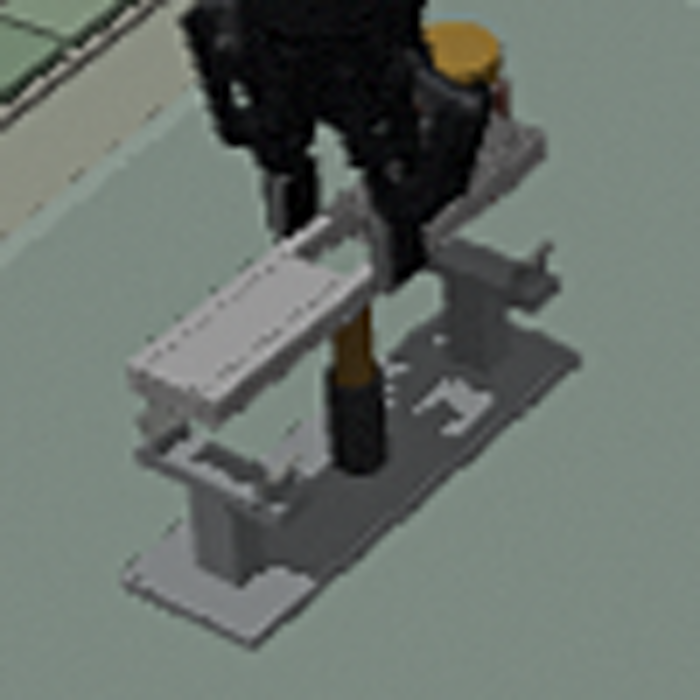

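Run:
```python
from h import *
p,Rt,k=wpose()
P=plane(k,(257,232.7),.110); print("shaft",P,Rt.T@(P-p)*1000)
zt=p[2]-.0211+.026
for a in [(256.8,150+213/3),(256,150+388/3)]: P=plane(k,a,zt); print("win",P,Rt.T@(P-p)*1000)
for u in (125,490): P=plane(k,(180+u/4,150+525/3),.072+.017); print("cheek",P,Rt.T@(P-p)*1000)
```

```text
shaft [ 0.64482795 -0.07798502  0.11      ] [ 1.89902543 -1.42417238 16.29904688]
win [ 0.64579139 -0.06017608  0.13119678] [  1.67921742 -19.25187612  -4.90271465]
win [ 0.64293958 -0.09591028  0.13119678] [ 1.26257562 16.59351374 -4.89392167]
cheek [ 0.60253345 -0.167822    0.089     ] [-34.22117963  91.07403306  37.27329384]
cheek [ 0.67482148 -0.17289335  0.089     ] [38.24430346 91.22078972 37.37354492]
```

The wrist view shows the shaft tip in the window with its flat on the right (+x). Shaft, window and saddle cheeks agree within about 0.5 mm across and along. I lower the bar.

Request:
apply_moves(
  rows=[
    [[1,0,0,1.0,0],[1,0,0,1.5,0],[1,0,0,1.0,0],[1,0,0,0.5,0],[1,0,0,0.2,0],[1,0,0,0,0],[1,0,0,0.1,0],[1,0,0,0.1,0],[1,0,0,0,0]],
  ],
)

```text
t: 10.9
position: [0.6425, -0.0792, 0.0817]
ee_rot: [[0.998, -0.068, 0.0], [-0.068, -0.998, -0.0], [0.0, 0.0, -1.0]]
force: [-0.1, -1.1, -1.8]
opening: 0.0425
```

Request:
apply_moves(
  rows=[
    [[1,0,0,0.1,0],[1,0,0,0,0],[1,0,0,0,0]],
  ],
)

```text
t: 11.2
position: [0.6426, -0.0792, 0.0811]
ee_rot: [[0.998, -0.068, 0.001], [-0.068, -0.998, -0.0], [0.001, 0.0, -1.0]]
force: [-1.5, 0.3, 3.1]
opening: 0.0422
```

Request:
apply_moves(
  rows=[
    [[1,0,0,0.07,0],[1,0,0,0,0],[1,0,0,0,0]],
  ],
)

```text
t: 11.5
position: [0.6426, -0.0792, 0.0811]
ee_rot: [[0.998, -0.068, 0.001], [-0.068, -0.998, -0.0], [0.001, 0.0, -1.0]]
force: [-4.5, 0.7, 6.2]
opening: 0.0422
```

It has seated: the vertical force changed sign and z stopped at 0.0811, as predicted. I open the fingers.

Request:
apply_moves(
  rows=[
    [[0.5,0,0,0,0],[0,0,0,0,0],[-0.5,0,0,0,0],[-1,0,0,0,0],[-1,0,0,0,0],[-1,0,0,0,0],[-1,0,0,0,0],[-1,0,0,-0.5,0],[-1,0,0,-1.5,0],[-1,0,0,-3,0],[-1,0,0,-4,0],[-1,0,0,-4,0],[-1,0,0,-3,0],[-1,0,0,0,0],[-1,0,0,0,0]],
  ],
)

```text
t: 13.0
position: [0.6427, -0.0792, 0.2417]
ee_rot: [[0.998, -0.068, 0.003], [-0.068, -0.998, -0.001], [0.003, 0.0, -1.0]]
force: [-0.2, -0.4, -0.9]
opening: 0.0849
```

Run:
```python
from h import *
p,Rt,k=wpose(); print(p)
im=env.read_camera("wrist"); cv2.imwrite("pics/i_w.png",im)
im=env.read_camera("side"); crop(im,(230,150),50,7,"pics/i_s.png")
```

```text
[ 0.64269639 -0.07921584  0.24169261]
```

View pics/i_w.png

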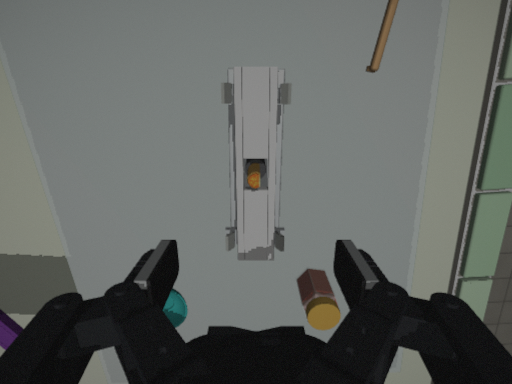

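View pics/i_s.png

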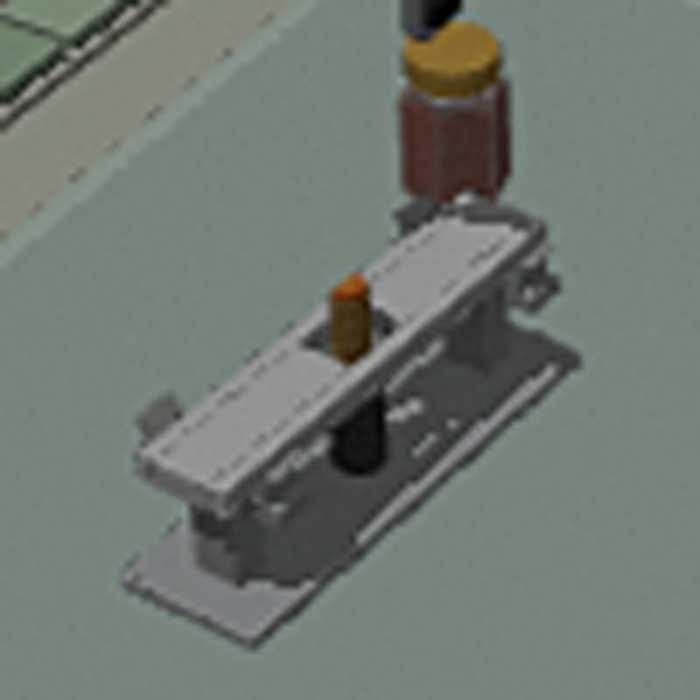

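Both views show the bar lying between the cheeks of both saddles with the shaft up through the window, and the fingers are clear. Now the red knob.

Request:
apply_moves(
  rows=[
    [[-1,-2.1,-3.5,-0.08,0],[-1,-2.1,-3.5,-0.08,0],[-1,-2.1,-3.5,-0.08,0],[-1,-2.1,-3.5,-0.08,0],[-1,-2.1,-3.5,-0.08,0],[-1,-2.1,-3.5,-0.08,0],[-1,-2.1,-3.5,-0.08,0],[-1,-2.1,-3.5,-0.08,0],[-1,-2.1,-3.5,-0.08,0],[-1,-2.1,-3.5,-0.08,0],[-1,0,0,0,0]],
  ],
)

```text
t: 14.2
position: [0.4541, 0.2876, 0.2465]
ee_rot: [[0.998, -0.063, -0.003], [-0.063, -0.998, -0.0], [-0.003, 0.0, -1.0]]
force: [-0.5, 0.1, 0.3]
opening: 0.0858
```

Request:
apply_moves(
  rows=[
    [[-1,0,0,0,-0.143],[-1,0,0,0,-0.143],[-1,0,0,0,-0.143],[-1,0,0,0,-0.143],[-1,0,0,0,-0.143],[-1,0,0,0,-0.143],[-1,0,0,0,-0.143],[-1,0,0,0,-0.143],[-1,0,0,0,-0.143],[-1,0,0,0,-0.143],[-1,0,0,0,-0.143],[-1,0,0,0,0],[-1,0,0,0,0]],
  ],
)

```text
t: 15.5
position: [0.4566, 0.2839, 0.2469]
ee_rot: [[0.07, 0.998, -0.001], [0.998, -0.07, -0.001], [-0.001, -0.001, -1.0]]
force: [-0.2, 0.3, 0.4]
opening: 0.0855
```

Run:
```python
from h import *
p,Rt,k=wpose(); print(p,np.round(Rt[:,0],3))
im=env.read_camera("wrist"); cv2.imwrite("pics/j_w.png",im)
for n,z in dict(knob_center=.037,knob_bore=.012,knob_mark=.062).items():
    r=env.landmark_of("wrist",n)
    print(n,[(np.round(q["location"],1).tolist(),round(q["confidence"],2),np.round(plane(k,q["location"],z),4)[:2].tolist()) for q in r[:3]])
x,y=proj(k,(.487,.285,.04))[0]; crop(im,(x,y),40,8,"pics/j_k.png"); print(int(x),int(y))
```

```text
[0.45663348 0.28386535 0.24693714] [ 0.07   0.998 -0.001]
knob_center [([263.5, 181.4], 0.76, [0.4816, 0.2911]), ([287.1, 9.2], 0.7, [0.2869, 0.329])]
knob_bore [([262.2, 176.5], 0.76, [0.4818, 0.2899]), ([286.3, 13.5], 0.71, [0.2846, 0.3309])]
knob_mark [([277.6, 20.0], 0.96, [0.3024, 0.316]), ([255.6, 205.3], 0.6, [0.5047, 0.2791])]
259 186
```

View pics/j_w.png

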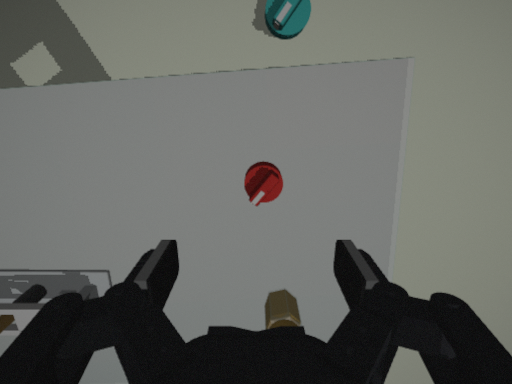

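View pics/j_k.png

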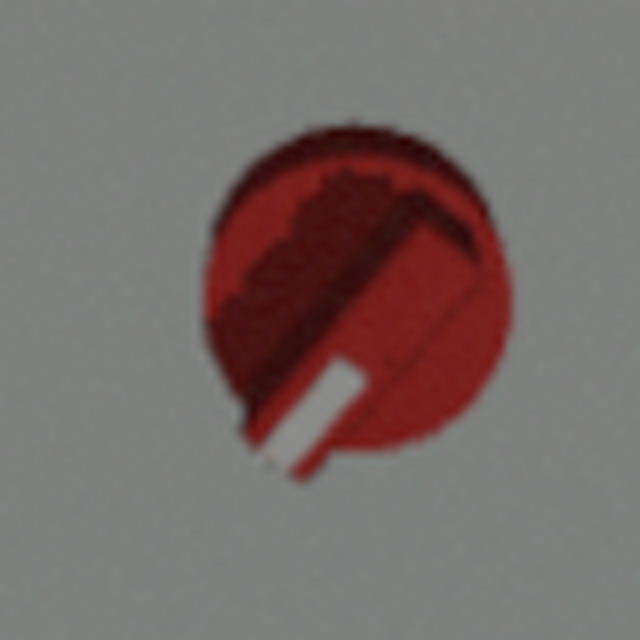

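Wrist picture: the red knob is at (263,183) with its white mark at (258,200), to the lower left. The teal look-alike is at (287,10). I chose the red knob. I measure its axis and heading.

Run:
```python
from h import *
p,Rt,k=wpose()
C=lambda u,v:(219+u/8,146+v/8)
pts={n:plane(k,C(*a),.062)[:2] for n,a in dict(rear=(450,250),front=(281,465),sl0=(338,357),sl1=(268,450),sr0=(372,378),sr1=(302,472)).items()}
for a,b in (("rear","front"),("sl0","sl1"),("sr0","sr1")):
    d=pts[b]-pts[a]; print(a,b,np.round(d*1000,1),np.degrees(np.arctan2(d[1],d[0])))
print("centre from bar",(pts["rear"]+pts["front"])/2)
# skirt top rim ellipse z=.036: left(205,290)?, right(513,295), bottom 452, 
for n,a in dict(l=(206,285),r=(513,295),b=(375,452)).items(): print(n,plane(k,C(*a),.036)[:2])
m=env.masks_of("wrist","knob_center")
print([(q["bbox"],round(q["confidence"],2)) for q in m])
rows((pts["rear"][0]/2+pts["front"][0]/2,pts["rear"][1]/2+pts["front"][1]/2,.1),86)
```

```text
rear front [ 33.4 -28.2] -40.16252073507751
sl0 sl1 [ 14.7 -11.9] -39.12299637630769
sr0 sr1 [ 15.  -11.9] -38.5553821749141
centre from bar [0.48681321 0.29197575]
l [0.48093439 0.26680263]
r [0.48611873 0.31759092]
b [0.51249794 0.29312657]
[([260.8, 0.2, 51.7, 41.6], 0.95), ([244.6, 160.4, 36.7, 45.9], 0.9)]
world d cm [  3.01   0.77 -14.77] yaw now 86.16  tool shift now-heading [ 0.98  2.95 14.77] at new heading [ 0.98  2.95 14.77] turn rad 0.0027
```

Request:
apply_moves(
  rows=[
    [[-1,0,0,0,0.124],[-1,0,0,0,0.124],[-1,0,0,0,0.124],[-1,0,0,0,0.124],[-1,0,0,0,0.124],[-1,0.6,0.5,2.5,0],[-1,0.6,0.5,2.5,0],[-1,0.6,0.5,2.5,0],[-1,0.7,0.4,2.5,0],[-1,0,0,2.5,0],[-1,0,0,1.5,0],[-1,0,0,0,0],[-1,0,0,0,0]],
  ],
)

```text
t: 17.05
position: [0.4875, 0.2918, 0.1087]
ee_rot: [[0.633, 0.774, 0.001], [0.774, -0.633, 0.0], [0.001, 0.0, -1.0]]
force: [-0.7, -1.2, 0.0]
opening: 0.0856
```

Run:
```python
from h import *
p,Rt,k=wpose(); print(p,np.round(Rt[:,0],3),np.degrees(np.arctan2(Rt[1,0],Rt[0,0])))
im=env.read_camera("wrist"); cv2.imwrite("pics/l_w.png",im)
cv2.imwrite("pics/l_k.png",cv2.resize(im[150:300,180:340],None,fx=4,fy=4,interpolation=cv2.INTER_CUBIC))
```

```text
[0.48750849 0.29179292 0.10870077] [0.633 0.774 0.001] 50.695189146292904
```

View pics/l_k.png

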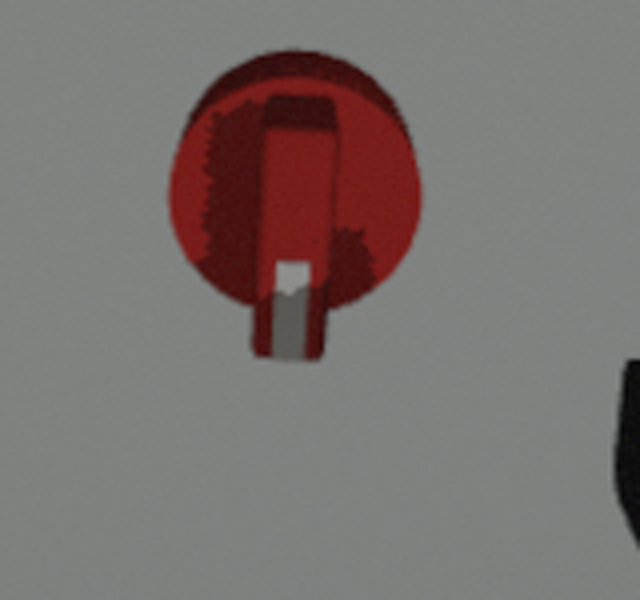

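Run:
```python
from h import *
p,Rt,k=wpose()
C=lambda u,v:(180+u/4,150+v/4)
for n,a,z in [("rearL",(264,130),.062),("rearR",(337,130),.062),("frontL",(252,358),.062),("frontR",(324,358),.062),("skL",(170,195),.036),("skR",(421,195),.036),("skB",(295,311),.036)]:
    print(n,np.round(Rt.T@(plane(k,C(*a),z)-p)*1000,1))
```

```text
rearL [ -6.9 -23.5  47.4]
rearR [  5.8 -23.5  47.4]
frontL [-9.6 21.1 47.4]
frontR [ 3.8 21.2 47.4]
skL [-27.1  -1.7  73.4]
skR [23.9 -1.6 73.5]
skB [-1.8 24.4 73.4]
```

The knob's bar centre is about (-1.7, -1.2) mm from the tool axis, with 2.5-3° of heading still to turn. I correct both and descend.

Request:
apply_moves(
  rows=[
    [[-1,-0.2,0,1.0,0.05],[-1,0,0,2.0,0],[-1,0,0,1.5,0],[-1,0,0,0.8,0],[-1,0,0,0.4,0],[-1,0,0,0,0],[-1,0,0,0,0],[0,0,0,0,0],[0.5,0,0,0,0],[1,0,0,0,0],[1,0,0,0,0],[1,0,0,0,0],[1,0,0,0,0],[1,0,0,0,0],[1,0,0,0,0],[1,0,0,0,0]],
  ],
)

```text
t: 18.7
position: [0.4861, 0.2901, 0.051]
ee_rot: [[0.671, 0.741, 0.0], [0.741, -0.671, 0.0], [0.0, 0.0, -1.0]]
force: [-0.0, 0.9, 1.6]
opening: 0.0124
```

Run:
```python
from h import *
im=env.read_camera("wrist"); cv2.imwrite("pics/m_w.png",im)
im=env.read_camera("side"); crop(im,(200,262),40,8,"pics/m_s.png")
```

```text
(no output)
```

View pics/m_w.png

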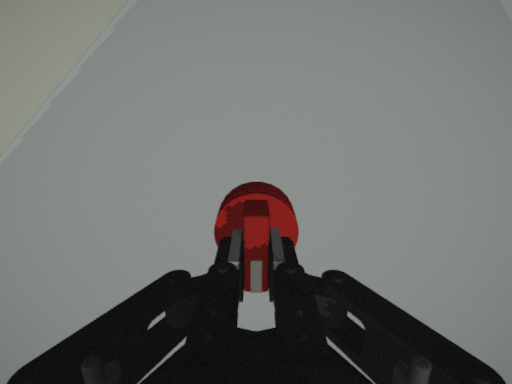

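View pics/m_s.png

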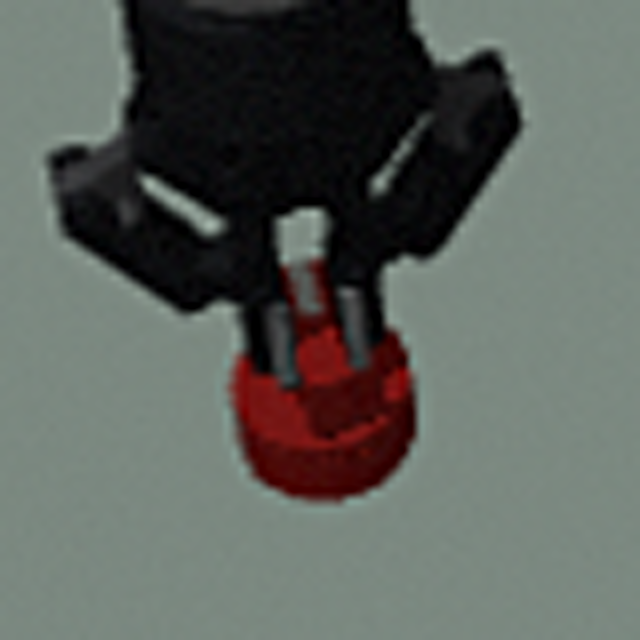

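The knob is gripped (opening 12.4 mm, just as the 44 mm bar read 42.4) and upright. The mark points along tool +y. I lift it and turn it by +38°.

Request:
apply_moves(
  rows=[
    [[1,0,0,-1.0,0],[1,0,0,-2.5,0],[1,0,0,-3.5,0],[1,0,0,-3.5,0],[1,0,0,-3.0,0],[1,0,0,-1.5,0],[1,0,0,0,-0.13],[1,0,0,0,-0.13],[1,0,0,0,-0.136],[1,0,0,0,-0.136],[1,0,0,0,-0.136],[1,0,0,0,0],[1,0,0,0,0]],
  ],
)

```text
t: 20.1
position: [0.4858, 0.2899, 0.2001]
ee_rot: [[0.071, 0.997, -0.001], [0.997, -0.071, -0.001], [-0.001, -0.001, -1.0]]
force: [0.9, -0.1, -1.8]
opening: 0.0122
```

Run:
```python
from h import *
p,Rt,k=wpose()
im=env.read_camera("wrist"); cv2.imwrite("pics/n_w.png",cv2.resize(im[165:310,190:325],None,fx=5,fy=4,interpolation=cv2.INTER_CUBIC))
rows((.6427,-.0792,.2),86.1)
```

```text
world d cm [ 1.569e+01 -3.691e+01 -3.000e-02] yaw now 85.93  tool shift now-heading [-3.570e+01  1.827e+01  3.000e-02] at new heading [-3.576e+01  1.817e+01  3.000e-02] turn rad -0.003
```

View pics/n_w.png

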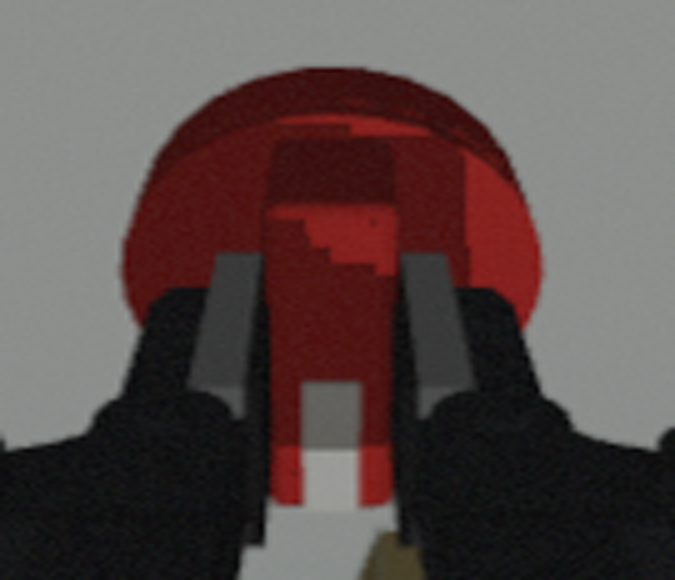

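Run:
```python
from h import *
p,Rt,k=wpose()
C=lambda u,v:(190+u/5,165+v/4)
for n,a,dz in [("rear",(332,204),.011),("front",(332,508),.011),("skrear",(330,115),-.015),("skL",(122,265),-.015),("skR",(543,265),-.015),("botrear",(330,67),-.039)]:
    print(n,np.round(Rt.T@(plane(k,C(*a),p[2]+dz)-p)*1000,1))
```

```text
rear [ -0.6 -24.4 -11. ]
front [ -0.5  20.5 -11. ]
skrear [ -0.7 -26.9  15. ]
skL [-26.   -2.7  15. ]
skR [25.1 -2.7 15. ]
botrear [ -0.7 -26.8  39. ]
```

Run:
```python
from h import *
c,R=camtool(); print(c*1000, np.array(CT)*1000); print(np.round(R,4).tolist())
p,Rt,k=wpose(); print((Rt@c)*1000)
```

```text
[  -0.81619699  -79.19708977 -133.25460372] [   1.14561543  -81.15353083 -133.25535892]
[[1.0, 0.0002, 0.0002], [-0.0002, 0.9497, -0.3132], [-0.0002, 0.3132, 0.9497]]
[-78.93840871   4.88841545 133.32091225]
```

```bash
cat >> h.py <<'E'
BW=np.array([.00107,-.000906,0])
def kfix(k):
    k=dict(k); k["t"]=np.array(k["t"])+np.array(k["R"])@BW; return k
E
python3 - <<'E'
from h import *
p,Rt,k=wpose(); k=kfix(k)
C=lambda u,v:np.array((190+u/5,165+v/4))
O=[((-.007,-.023,-.025),C(266,205)),((.007,-.023,-.025),C(396,205)),((-.007,.023,-.025),C(269,508)),((.007,.023,-.025),C(393,508)),((0,-.026,.001),C(331,115)),((0,-.026,.025),C(331,67))]
def f(q,w=1):
    P=np.array([o[0] for o in O])+q; px=proj(k,P@Rt.T+p); return (px-np.array([o[1] for o in O])).ravel()
r=least_squares(f,[0,0,.014]); print("3dof knob centre tool mm",r.x*1000,np.round(r.fun.reshape(-1,2),1).tolist())
g=lambda q:f([q[0],q[1],.014]); r=least_squares(g,[0,0]); print("z fixed",r.x*1000,np.round(r.fun.reshape(-1,2),1).tolist())
E
```

```text
3dof knob centre tool mm [ 0.18768355 -0.78120006 17.5801713 ] [[-0.8, 0.1], [0.9, 0.1], [-0.1, -0.2], [0.1, -0.2], [-0.0, -0.1], [-0.1, 0.2]]
z fixed [ 0.1829163  -2.63589843] [[-1.2, -0.3], [1.3, -0.3], [-0.4, 1.5], [0.5, 1.4], [-0.0, -1.0], [-0.1, -1.0]]
```

Run:
```python
from h import *
p,Rt,k0=wpose(); k0=kfix(k0)
C=lambda u,v:np.array((190+u/5,165+v/4))
O=[((-.007,-.023,-.025),C(266,205)),((.007,-.023,-.025),C(396,205)),((-.007,.023,-.025),C(269,508)),((.007,.023,-.025),C(393,508)),((0,-.026,.001),C(331,115)),((0,-.026,.025),C(331,67))]
def f(q):
    k=dict(k0);k["fx"]*=q[2];k["fy"]*=q[2]
    P=np.array([o[0] for o in O])+[q[0],q[1],.014]; px=proj(k,P@Rt.T+p); return (px-np.array([o[1] for o in O])).ravel()
r=least_squares(f,[0,0,1]); print("f free",r.x*[1e3,1e3,1],np.round(r.fun.reshape(-1,2),1).tolist())
# bar refit from first wrist view with dz and f
pv=[.55774247,-.05877084,.25045045]
kv=virt(pv,-.23); 
c0=np.array([0.01e-3,-80.33e-3,-133.25e-3]); cy,sy=np.cos(np.radians(-.23)),np.sin(np.radians(-.23))
Rv=np.array([[cy,sy,0],[sy,-cy,0],[0,0,-1.]]); R=np.array(RCT)@Rv.T; kv["t"]=-R@(np.array(pv)+Rv@c0)
from fit import place
W=lambda u,v:np.array([100+u/2.6,60+v/2.6])
B=[((-.022,.11,.026),W(115,10)),((.022,.11,.026),W(207,3)),((-.022,-.11,.026),W(190,434)),((.022,-.11,.026),W(264,427)),((-.014,.018,.026),W(163,205)),((.014,.018,.026),W(217,203)),((-.014,-.018,.026),W(177,273)),((.014,-.018,.026),W(227,270))]
RK=[((-.035,.115,.020),W(527,66)),((.035,.115,.020),W(664,76)),((0,0,.110),(334.7,196))]
def fit(B,x0,mode):
    def g(q):
        k=dict(kv); P=place(np.array([b[0] for b in B]),*q[:3])
        if mode=="z": P[:,2]+=q[3]
        if mode=="f": k["fx"]*=1+q[3];k["fy"]*=1+q[3]
        return (proj(k,P)-np.array([b[1] for b in B])).ravel()
    r=least_squares(g,list(x0)+[0],x_scale=[.01,.01,.05,.01]); return np.round(r.x,4),np.round(r.fun.reshape(-1,2),1).tolist()
for m in "zfn": print(m,"bar",fit(B,(.452,-.047,.06),m),"rack",fit(RK,(.643,-.08,-.07),m))
```

```text
f free [ 0.18832292 -1.99352582  0.97558648] [[-0.9, 0.2], [0.9, 0.2], [-0.1, -0.2], [0.1, -0.2], [-0.0, -0.1], [-0.1, 0.1]]
z bar (array([ 0.4496, -0.0456,  0.0587, -0.0055]), [[-0.4, 0.0], [-0.1, 0.2], [-0.7, -0.7], [0.4, 0.3], [0.4, 0.1], [0.5, -0.5], [-0.6, 0.3], [0.5, 0.2]]) rack (array([ 0.6443, -0.0797, -0.0688, -0.0064]), [[-0.7, 0.2], [0.8, 0.1], [-0.1, -0.3]])
f bar (array([ 0.4495, -0.0438,  0.0573, -0.0167]), [[-0.4, -0.1], [-0.1, 0.2], [-0.7, -0.7], [0.4, 0.3], [0.4, 0.1], [0.5, -0.4], [-0.5, 0.3], [0.5, 0.2]]) rack (array([ 0.644 , -0.0775, -0.0708, -0.0197]), [[-0.7, 0.2], [0.8, 0.2], [-0.0, -0.3]])
n bar (array([ 0.4513, -0.0449,  0.0574,  0.    ]), [[-0.8, -1.2], [0.1, -1.0], [-0.8, 0.6], [0.7, 1.6], [0.2, 0.1], [0.7, -0.5], [-0.7, 0.7], [0.7, 0.6]]) rack (array([ 0.6423, -0.079 , -0.0711,  0.    ]), [[-1.2, -0.6], [1.4, -0.5], [-0.1, 1.1]])
```

The pose-independent parts of the calibration now make sense: the world offset is about (1.1, -0.9) mm and the focal length about 2% too long, and three fits agree on the latter. With these, the knob sits (0.2, -2.0) mm in the tool frame. Next I look straight down on the shaft at this same heading.

Request:
apply_moves(
  rows=[
    [[1,-1.6,1.2,0,0],[1,-3.2,2.3,0,0],[1,-3.2,2.3,0,0],[1,-3.2,2.3,0,0],[1,-3.2,2.3,0,0],[1,-3.2,2.3,0,0],[1,-3.2,2.3,0,0],[1,-3.2,2.3,0,0],[1,-3.2,2.3,0,0],[1,-3.2,2.3,0,0],[1,-3.2,2.3,0,0],[1,-1.9,1.2,0,0],[1,0,0,0,0],[1,0,0,0,0]],
  ],
)

```text
t: 21.55
position: [0.7152, -0.0815, 0.2]
ee_rot: [[0.07, 0.998, -0.001], [0.998, -0.07, 0.0], [0.0, -0.001, -1.0]]
force: [-0.5, 0.7, -1.0]
opening: 0.0124
```

```bash
cat >> h.py <<'E'
def kfix(k):
    k=dict(k); k["t"]=np.array(k["t"])+np.array(k["R"])@BW; k["fx"]*=.98;k["fy"]*=.98; return k
E
python3 - <<'E'
from h import *
p,Rt,k=wpose(); print(p,np.degrees(np.arctan2(Rt[1,0],Rt[0,0]))); k=kfix(k)
im=env.read_camera("wrist"); cv2.imwrite("pics/o_w.png",im)
x,y=proj(k,(.644,-.0773,.110))[0]; x,y=int(x),int(y); print(x,y)
crop(im,(x,y),30,10,"pics/o_k.png")
E
```

```text
[ 0.71520005 -0.08145853  0.19998476] 85.99132145990663
254 112
```

View pics/o_w.png

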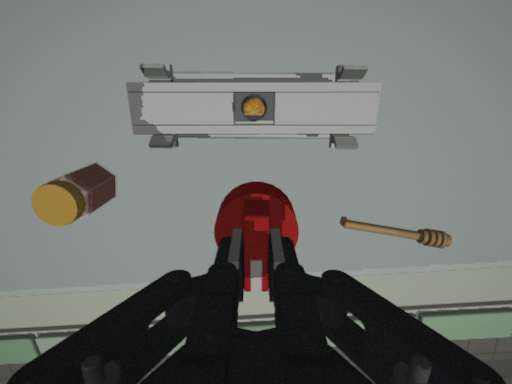

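View pics/o_k.png

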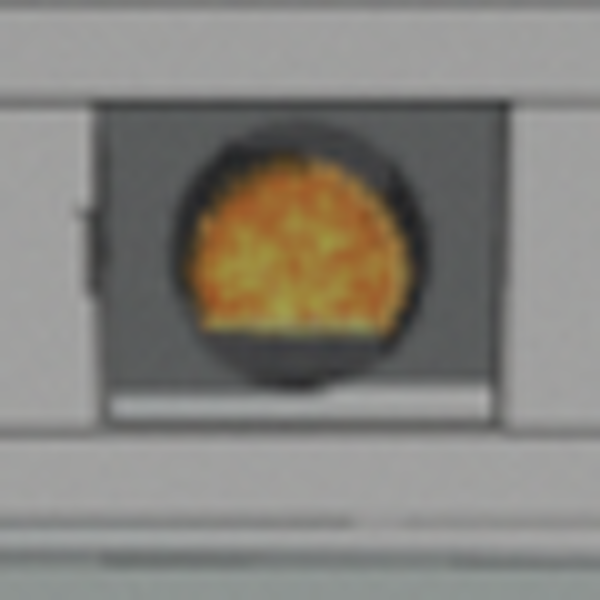

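Wrist picture: the shaft tip is at (254,109), its flat level in the picture (facing tool +y). The knob's mark points the same way, down to (256,270). So the knob is keyed right, within about 1°.

Run:
```python
from h import *
p,Rt,k0=wpose(); k=kfix(k0)
for kk in (k,k0):
  P=plane(kk,(254.1,109),.109); T=Rt.T@(P-p)*1000; print(P,T)
P=plane(k,(254.1,109),.109); T=Rt.T@(P-p)*100
print("shift knob->shaft cm",T-np.array([.02,-.2,1.4]))
# bar edges check: window centre (301,267) & bar
C=lambda u,v:(224+u/10,82+v/10)
for a in [(302,103),(302,430)]: P=plane(k,C(*a),.086); print(P)
for a in [(254,83),(254,134)]: P=plane(k,a,.086); print("bar edge",P)
```

```text
[ 0.64139313 -0.07701701  0.109     ] [ -1.41648918 -73.77770396  91.48826177]
[ 0.64369452 -0.07798251  0.109     ] [ -2.22201465 -71.41555391  91.48647173]
shift knob->shaft cm [-0.16164892 -7.1777704   7.74882618]
[ 0.62803252 -0.07611898  0.086     ]
[ 0.65597154 -0.0780984   0.086     ]
bar edge [ 0.62044019 -0.07575518  0.086     ]
bar edge [ 0.66402056 -0.07885305  0.086     ]
```

Request:
apply_moves(
  rows=[
    [[1,-0.1,-1.5,0,0],[1,0,-2.5,0,0],[1,0,-2.1,1.0,0],[1,0,-1.05,1.5,0],[1,0,0,1.5,0],[1,0,0,0.4,0],[1,0,0,0,0],[1,0,0,0,0]],
  ],
)

```text
t: 22.4
position: [0.6446, -0.0773, 0.1573]
ee_rot: [[0.068, 0.998, 0.001], [0.998, -0.068, -0.0], [-0.0, 0.001, -1.0]]
force: [0.8, 0.7, -0.8]
opening: 0.0128
```

Run:
```python
from h import *
im=env.read_camera("side"); crop(im,(225,140),40,9,"pics/p_s.png")
rows((.644,-.0774,.155),86.1)
```

```text
world d cm [-0.06  0.   -0.25] yaw now 86.12  tool shift now-heading [-0.   -0.06  0.25] at new heading [-0.   -0.06  0.25] turn rad 0.0004
```

View pics/p_s.png

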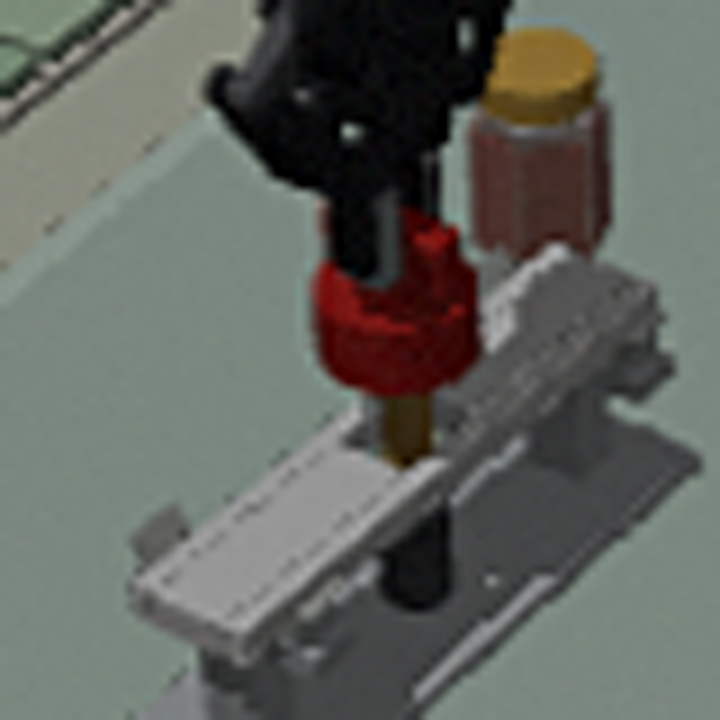

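Side crop: the knob skirt's centre is at about crop column 398, and the shaft axis, extrapolated up, is at about 401, so they agree within 1 mm. I shift by the 0.6 mm still due and go down watching the force.

Request:
apply_moves(
  rows=[
    [[1,-0.03,-0.06,0.3,0],[1,0,0,0.3,0],[1,0,0,0.2,0],[1,0,0,0.2,0],[1,0,0,0,0],[1,0,0,0,0]],
  ],
)

```text
t: 23.05
position: [0.6433, -0.0778, 0.1468]
ee_rot: [[0.068, 0.998, -0.0], [0.998, -0.068, -0.0], [-0.0, -0.0, -1.0]]
force: [-0.4, -0.6, -1.1]
opening: 0.0122
```

Request:
apply_moves(
  rows=[
    [[1,0,0,0.2,0],[1,0,0,0.2,0],[1,0,0,0.1,0],[1,0,0,0,0],[1,0,0,0,0]],
  ],
)

```text
t: 23.55
position: [0.6433, -0.0778, 0.1417]
ee_rot: [[0.068, 0.998, -0.0], [0.998, -0.068, -0.0], [-0.0, -0.0, -1.0]]
force: [0.1, 1.1, -0.3]
opening: 0.0128
```

Request:
apply_moves(
  rows=[
    [[1,0,0,0.2,0],[1,0,0,0.2,0],[1,0,0,0.2,0],[1,0,0,0.2,0],[1,0,0,0,0],[1,0,0,0,0]],
  ],
)

```text
t: 24.15
position: [0.6433, -0.0777, 0.1337]
ee_rot: [[0.068, 0.998, -0.0], [0.998, -0.068, -0.0], [-0.0, -0.0, -1.0]]
force: [-0.4, 0.2, -0.7]
opening: 0.0128
```

The knob is on the shaft with no side force. I now press down against the spring.

Request:
apply_moves(
  rows=[
    [[1,0,0,0.1,0],[1,0,0,0.1,0],[1,0,0,0.1,0],[1,0,0,0.1,0],[1,0,0,0,0],[1,0,0,0,0]],
  ],
)

```text
t: 24.75
position: [0.6434, -0.0778, 0.1302]
ee_rot: [[0.068, 0.998, 0.0], [0.998, -0.068, -0.0], [-0.0, 0.0, -1.0]]
force: [-0.7, -0.4, 2.2]
opening: 0.0128
```

Request:
apply_moves(
  rows=[
    [[1,0,0,0.1,0],[1,0,0,0.1,0],[1,0,0,0.1,0],[1,0,0,0,0],[1,0,0,0,0]],
  ],
)

```text
t: 25.25
position: [0.6434, -0.0778, 0.1273]
ee_rot: [[0.068, 0.998, 0.001], [0.998, -0.068, -0.0], [-0.0, 0.001, -1.0]]
force: [-2.3, 0.2, 6.2]
opening: 0.0121
```

Request:
apply_moves(
  rows=[
    [[1,0,0,0.1,0],[1,0,0,0.05,0],[1,0,0,0,0],[1,0,0,0,0]],
  ],
)

```text
t: 25.65
position: [0.6435, -0.0778, 0.1262]
ee_rot: [[0.068, 0.998, 0.001], [0.998, -0.068, -0.0], [-0.0, 0.001, -1.0]]
force: [-3.5, 1.0, 7.5]
opening: 0.0126
```

Request:
apply_moves(
  rows=[
    [[1,0,0,0.05,0],[1,0,0,0,0],[1,0,0,0,0]],
  ],
)

```text
t: 25.95
position: [0.6435, -0.0778, 0.1258]
ee_rot: [[0.068, 0.998, 0.001], [0.998, -0.068, -0.0], [-0.0, 0.001, -1.0]]
force: [-3.1, 0.8, 7.1]
opening: 0.0128
```

Request:
apply_moves(
  rows=[
    [[1,0,0,0.07,0],[1,0,0,0,0],[1,0,0,0,0]],
  ],
)

```text
t: 26.25
position: [0.6435, -0.0778, 0.1252]
ee_rot: [[0.068, 0.998, 0.001], [0.998, -0.068, -0.0], [-0.0, 0.001, -1.0]]
force: [-3.6, 1.9, 7.4]
opening: 0.0124
```

Request:
apply_moves(
  rows=[
    [[1,0,0,0.07,0],[1,0,0,0,0],[1,0,0,0,0]],
  ],
)

```text
t: 26.55
position: [0.6435, -0.0778, 0.125]
ee_rot: [[0.068, 0.998, 0.001], [0.998, -0.068, -0.0], [-0.0, 0.001, -1.0]]
force: [-4.4, 1.2, 9.7]
opening: 0.0127
```

Request:
apply_moves(
  rows=[
    [[1,0,0,0.07,0],[1,0,0,0,0],[1,0,0,0,0],[1,0,0,0,0]],
  ],
)

```text
t: 26.95
position: [0.6436, -0.0778, 0.125]
ee_rot: [[0.068, 0.998, 0.002], [0.998, -0.068, -0.0], [-0.0, 0.002, -1.0]]
force: [-6.7, 0.9, 12.6]
opening: 0.0125
```

Run:
```python
from h import *
print([np.round(env.get_state()["force"],1).tolist()])
im=env.read_camera("side"); crop(im,(225,145),40,9,"pics/q_s.png")
im=env.read_camera("wrist"); cv2.imwrite("pics/q_w.png",im)
print([np.round(env.get_state()["force"],1).tolist()],env.get_state()["position"])
```

```text
[[-6.7, 0.9, 12.6]]
[[-6.6, 0.4, 11.7]] [ 0.64355936 -0.07775929  0.12495917]
```

View pics/q_s.png

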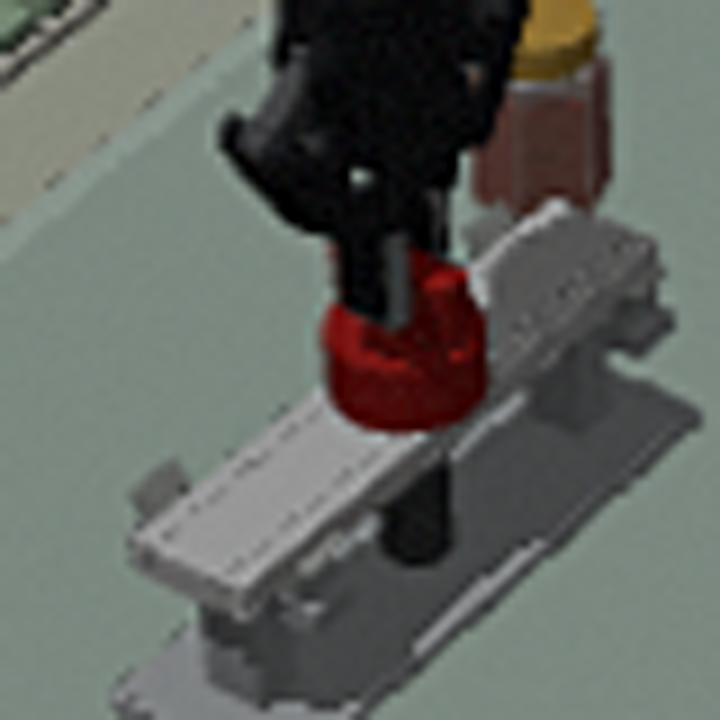

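View pics/q_w.png

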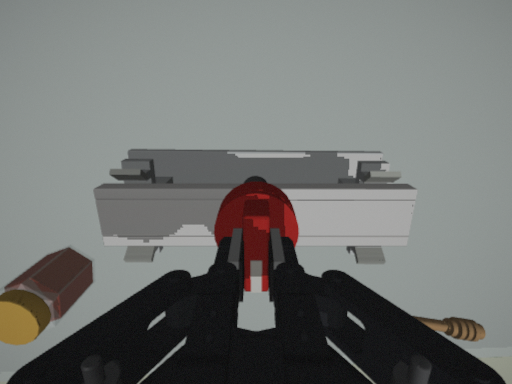

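The height stopped at 0.125 (as predicted) while the force rose past the spring's 9.6 N, so the skirt is on the bar. The side view shows no gap, and the wrist view shows the bar still between the cheeks. I do one hold to check that it is steady.

Request:
apply_moves(
  rows=[
    [[1,0,0,0,0],[1,0,0,0,0],[1,0,0,0,0],[1,0,0,0,0],[1,0,0,0,0]],
  ],
)

```text
t: 27.55
position: [0.6436, -0.0777, 0.1249]
ee_rot: [[0.068, 0.998, 0.002], [0.998, -0.068, -0.0], [-0.0, 0.002, -1.0]]
force: [-5.4, 1.4, 13.0]
opening: 0.0129
```

Run:
```python
from h import *
s=env.get_state(); print(s["t"],s["position"],s["force"],s["opening"])
env.sign_off()
```

```text
27.55 [ 0.64356977 -0.0777485   0.12494533] [-5.42122717  1.36579929 13.01364145] 0.012864794259101482
the job is handed in; nothing more can be done
```

I laid the aluminium bar on both saddles with the D-shaft up through its window and let go of it. I then turned the red knob about 38° so its bore matched the shaft, and pushed it down until its skirt rested on the bar. I handed the job in at 27.6 s with the gripper still holding it pressed there; the hand-in gives no verdict.

**Bar:** When I set it down, the window and the shaft lined up within about 0.5 mm. My last pictures show it still between the cheeks. The fingertips are about 30 mm above it.

**Knob:** The height stopped at 0.125 m, the value I had worked out for the skirt on the bar. The downward push was 13 N, more than the roughly 9.6 N of the spring, and the side view showed no gap. I did not measure the shaft's travel directly; the height and force point to about 6 mm.

**Did not agree:**
- **Calibration:** The wrist camera's calibration was off by about 1.5 mm in position and about 2% in focal length. I corrected for both.
- **Shaft position:** Separate measurements of the shaft differed by up to about 2.5 mm in x. The knob still went on with hardly any force.
- **Sideways force:** About 5 N remains while the knob is held down. I left it because the knob is keyed on the shaft.

The jars, the dish and the dipper were not touched.

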